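De-mould the plaster cakes

ROBOT

A 7-joint arm with a two-finger parallel gripper is mounted at the origin on the work surface. World frame = base frame: x ahead of the robot, y to its left, z up, the work surface at z = 0. Lengths are in m, angles in rad, forces in N, time in s.
With the tool pointing down it reaches from about 0.4 to 0.85 m from the base axis. Payload 4.5 kg.
Tool frame: the origin (TCP) lies at the very end of the fingers, on their centre line; the grasp point (between the pads) lies 19 mm behind it (r.tcp_to_grasp is the distance from the TCP to the grasp point, in m); z points along the fingers, y is the direction in which the jaws open and shut (so a half turn about z gives the same grasp; the last joint's range is limited). The gripper opens to 88 mm and grips with 3 to 60 N. Pads are 18 mm wide; open, the fingers measure 123 mm over their backs; the gripper's body (75 mm by 187 mm) begins 45 mm behind the grasp point.
Start: joints at [1.292, 0.689, -0.195, 1.565, 0.157, 0.902, -0.215], TCP at [0.192, -0.595, 0.239] pointing down, gripper open.
Joint ranges: [-3.01, 3.01], [-0.46, 2.08], [-1.47, 1.51], [0.13, 2.56], [-1, 4.14], [0.04, 2.09], [-2.66, 2.66]. Speed limits (rad/s): [2.57, 2.57, 3.14, 3.14, 3.14, 3.14, 3.14].

INTERFACE

Orientations are given as a unit quaternion [x, y, z, w].
In Python, from plant import r gives the robot as it stands.
- The arm moves only by the shell command python3 -m handwheel 'ROWS' [FORCE]. ROWS is a JSON object of lists of equal length, an entry for each row: "twist": the turn, a rotation vector about the tool's x, y, z normalised to -1 to 1, where 1 is 180 degrees, a list of three; "translation": the shift along the tool's x, y, z normalised to -1 to 1, where 1 is 0.1 m, a list of three; "grip": the opening, from 0 (shut) to 1 (fully open). A call has 1 to 12 rows; each row is the pose to reach, as a shift and turn from the pose measured when the call began, along the tool's axes at that moment, turning the shorter way round; what a row does not reach only later rows make up. A row lasts 1/12 s, in which the tool goes at most 41.7 mm and 7.16 degrees, less where a joint would pass 70% of its speed; a pose out of reach is approached as far as the arm can. A call with a number of a shift or a turn outside -1 to 1 is refused whole. A call with a gripper value outside its range is refused whole. The fingers move at their own pace and stop on an object; FORCE is the grip in N (left out, the last holds). Time passes only in rows, so rows that repeat a pose let the fingers close. It gives the time, the measured TCP pose, the force and the opening at its end, in the units of the state.
- r.get_state(): the state, without advancing time (a new reading comes with each control period).
- r.snapshot(name): name is "scene" or "top"; returns the picture (480x640x3 uint8, blue, green, red); there is no depth.
- r.get_calibration(name): a dict with "fx", "fy", "cx", "cy" (pixels), "xyz" and "attitude" of the camera in the world. Camera axes: x right, y down, z forward; pixel columns grow to the right and rows downward; lengths in m; the calibration is good to about 2 mm. A picture is of the moment at which its call begins. get_calibration takes no time and is no camera call.
- r.finish_job(): hands the job in, once; it reports no verdict.
The state is a dict: "clock": time; "q": joint angles; "qd": joint speeds; "joint_torque": joint torques, N m; "tool_pos": TCP position; "eef_rot": TCP orientation; "contact_force": force on the tool from outside, world axes, zero at the start; "moment": the same for the moment, N m; "opening": opening from 0.0 (shut) to 1.0 (fully open).
Only numpy, scipy, OpenCV 4.12 (cv2) and the standard library are available. Lean on these libraries where they do the work, as an engineer would, in place of code of your own. Each camera call takes 0.05 s, during which the arm holds its last target.

TASK

The plaster test cakes in the carousel's ring moulds have set: take every one out and stand them all, base down and side by side, on the wooden drying board. For each, turn the carousel by its pins until that mould clicks into place over the lifter, swing the lever right over to its stop so that the lifter pushes the loose base up through the ring, take the cake from above, and put the lever back so that the lifter is down before the carousel is turned again. Finish with the lever back, the lifter down and the carousel in a click position, and leave the cups and the jar alone.

Things in the scene. Friction and masses are not known exactly. Their poses are not given: they have to be found in the camera images.
- stand: de-moulding stand, a grey steel base fixed to the bench, carrying carousel, lifter and lever. Origin on the bench top under the carousel's hub, z up. In its frame the hub axis is x=y=0, the lifter axis is at (0, -95 mm), and the lever's pivot is at (0, -190, 42 mm), its pivot axis along the stand's y
- carousel (a joint): turn of the carousel about the vertical hub axis, rad, growing counter-clockwise seen from above. It has four click positions (spring detents) a quarter turn apart, at 0, +-1.571, +-3.142.. rad, in each of which one mould stands centred over the lifter; it starts at 0, with mould3 over the lifter (loaded or empty). Let go clearly nearer to one click position than to the next it springs into the nearer one; leaving one takes about 5 N at a pin. Stops only at +-7 rad
- lever (a joint): swing of the ejector lever, rad: 0 = leaning back to the stand's -x, lifter down (start); 1.0 = leaning to the stand's +x, hard against its stop, lifter fully up. Stays where it is left (friction); moving it takes 4 to 8 N at the bar
- lifter (a joint): rise of the lifter, m: 0 = down, 0.053 = fully up; geared to the lever at 0.053 m per rad. The lifter is a steel disc of 40 mm diameter on a stem, under the moulds at the lifter axis; its top is 60 mm above the bench when down (15 mm under the bases) and 113 mm when up
- lifter_axis (a point): point on the lifter's fixed vertical axis, 109 mm above the bench, level with the tops of the ring moulds
- lever_bar (a point): middle of the lever's black grip bar, a round cross bar of 16 mm diameter and 70 mm length along the stand's y, at 120 mm from the lever's pivot; it moves on an arc about the pivot, between 58 mm to the stand's -x and 58 mm to its +x, 147 mm above the bench at both ends and 162 mm in the middle
- mould0 (a point): centre of the top rim of ring mould 0 on the carousel: an open aluminium ring, 68 mm inside, 78 mm outside, rim 109 mm above the bench, with inner ledges at 75 mm that carry a loose base. Its centre is 95 mm from the hub; at carousel = 0 it lies on the +x side of the hub in the stand's frame
- mould1 (a point): centre of the top rim of ring mould 1 on the carousel: an open aluminium ring, 68 mm inside, 78 mm outside, rim 109 mm above the bench, with inner ledges at 75 mm that carry a loose base. Its centre is 95 mm from the hub; at carousel = 0 it lies on the +y side of the hub in the stand's frame
- mould2 (a point): centre of the top rim of ring mould 2 on the carousel: an open aluminium ring, 68 mm inside, 78 mm outside, rim 109 mm above the bench, with inner ledges at 75 mm that carry a loose base. Its centre is 95 mm from the hub; at carousel = 0 it lies on the -x side of the hub in the stand's frame
- mould3 (a point): centre of the top rim of ring mould 3 on the carousel: an open aluminium ring, 68 mm inside, 78 mm outside, rim 109 mm above the bench, with inner ledges at 75 mm that carry a loose base. Its centre is 95 mm from the hub; at carousel = 0 it lies on the -y side of the hub in the stand's frame
- pin0 (a point): top of turning pin 0: an upright round black pin of 16 mm diameter on the carousel, 118 mm from the hub, midway between two moulds, standing free from 93 to 155 mm above the bench; for turning the carousel
- pin1 (a point): top of turning pin 1: an upright round black pin of 16 mm diameter on the carousel, 118 mm from the hub, midway between two moulds, standing free from 93 to 155 mm above the bench; for turning the carousel
- pin2 (a point): top of turning pin 2: an upright round black pin of 16 mm diameter on the carousel, 118 mm from the hub, midway between two moulds, standing free from 93 to 155 mm above the bench; for turning the carousel
- pin3 (a point): top of turning pin 3: an upright round black pin of 16 mm diameter on the carousel, 118 mm from the hub, midway between two moulds, standing free from 93 to 155 mm above the bench; for turning the carousel
- cake0: set plaster cake bonded on its loose white plastic base, one piece; base disc 62 mm diameter x 8 mm, cake 52 mm diameter x 23 mm on top, 31 mm high in all, about 0.12 kg. Origin at the centre of the base's underside, z up through the cake. Starts in a ring mould, base on the ledges and top 3 mm below the rim; None if absent
- cake1: set plaster cake bonded on its loose white plastic base, one piece; base disc 62 mm diameter x 8 mm, cake 52 mm diameter x 23 mm on top, 31 mm high in all, about 0.12 kg. Origin at the centre of the base's underside, z up through the cake. Starts in a ring mould, base on the ledges and top 3 mm below the rim; None if absent
- cake2: set plaster cake bonded on its loose white plastic base, one piece; base disc 62 mm diameter x 8 mm, cake 52 mm diameter x 23 mm on top, 31 mm high in all, about 0.12 kg. Origin at the centre of the base's underside, z up through the cake. Starts in a ring mould, base on the ledges and top 3 mm below the rim; None if absent
- cake3: set plaster cake bonded on its loose white plastic base, one piece; base disc 62 mm diameter x 8 mm, cake 52 mm diameter x 23 mm on top, 31 mm high in all, about 0.12 kg. Origin at the centre of the base's underside, z up through the cake. Starts in a ring mould, base on the ledges and top 3 mm below the rim; None if absent
- board: loose wooden drying board lying on the bench, 330 mm (its x) x 130 mm (its y) x 18 mm thick, 0.7 kg; origin at the centre of its underside
- cup_a: white plastic cup, 72 mm wide at the rim, 85 mm high; bystander. Origin at the centre of its underside
- cup_b: second white plastic cup, same size; bystander. Origin at the centre of its underside
- jar: glass jar with white lid, 72 mm diameter, 100 mm high; bystander. Origin at the centre of its underside
Things that resemble listed ones, but are neither listed nor needed, are in the scene too. What is shaped like the cake2 but black is not meant. What is shaped like the cake0 but purple is not meant.

How it is judged:
On the way:
1. a cake stands pushed up clear of its ring on the raised lifter (((value of joint lifter above 0.045 m and height (world z) of cake0 between 0.104 and 0.118 m and horizontal distance between cake0 and lifter_axis below 0.012 m) or (value of joint lifter above 0.045 m and height (world z) of cake1 between 0.104 and 0.118 m and horizontal distance between cake1 and lifter_axis below 0.012 m) or (value of joint lifter above 0.045 m and height (world z) of cake2 between 0.104 and 0.118 m and horizontal distance between cake2 and lifter_axis below 0.012 m) or (value of joint lifter above 0.045 m and height (world z) of cake3 between 0.104 and 0.118 m and horizontal distance between cake3 and lifter_axis below 0.012 m))), for 0.2 s.
At the end, for the whole second after the job is handed in: every cake present stands base down on the board (tilt under 0.1 rad, base within 5 mm of the board's top, centre at least 15 mm inside the board's edges) and at rest; the lifter is down (under 6 mm), and a mould is centred over it within 6 mm with the carousel at rest (x of cake0 in the frame of board between -0.15 and 0.15 m and y of cake0 in the frame of board between -0.05 and 0.05 m and z of cake0 in the frame of board between 0.013 and 0.023 m and angle between each of cake0, cake1, cake2, cake3's own z axis and vertical below 0.1 rad and linear speed of each of cake0, cake1, cake2, cake3 below 0.03 m/s and x of cake1 in the frame of board between -0.15 and 0.15 m and y of cake1 in the frame of board between -0.05 and 0.05 m and z of cake1 in the frame of board between 0.013 and 0.023 m and x of cake2 in the frame of board between -0.15 and 0.15 m and y of cake2 in the frame of board between -0.05 and 0.05 m and z of cake2 in the frame of board between 0.013 and 0.023 m and x of cake3 in the frame of board between -0.15 and 0.15 m and y of cake3 in the frame of board between -0.05 and 0.05 m and z of cake3 in the frame of board between 0.013 and 0.023 m and value of joint lifter below 0.006 m and horizontal distance between any of mould0, mould1, mould2, mould3 and lifter_axis below 0.006 m and velocity of joint carousel between -0.1 and 0.1 rad/s); the robot touches nothing.
It fails at once if the lifter is raised with no mould over it, or the carousel is turned with the lifter up (value of joint lifter above 0.014 m and not (horizontal distance between any of mould0, mould1, mould2, mould3 and lifter_axis below 0.012 m)).
It fails at once if cup_a is pushed aside or knocked over (distance of cup_a from where it was at the start of the episode above 0.03 m or angle between cup_a's own z axis and vertical above 0.4 rad).
It fails at once if cup_b is pushed aside or knocked over (distance of cup_b from where it was at the start of the episode above 0.03 m or angle between cup_b's own z axis and vertical above 0.4 rad).
It fails at once if jar is pushed aside or knocked over (distance of jar from where it was at the start of the episode above 0.03 m or angle between jar's own z axis and vertical above 0.4 rad).
Of cake0, cake1, cake2, cake3 only 3 to 4 are there at a start; the rules pass over those that are not, and their reading is None.
At some moment in a run one of board may be knocked a few centimetres aside while the robot is not near it.
Once in a run the grip may slacken for a moment while it holds something.
It also fails if it takes over 210 s, if anything falls off the work surface, if the arm or the gripper's body presses on something with over 40 N, if the wrist force passes 120 N, or if a joint passes its speed limit or range.

## Working session

There is one attempt and no reset: what is moved stays moved. The work goes in short steps, Python scripts to look and compute and a shell command to move; the robot and the scene stay as the last step left them, time stands still between calls to the robot, and variables do not carry over. Pictures are saved under pics/ and viewed, and the job is handed in when it is done.

```bash
ls; mkdir -p pics
python3 - <<'E'
from plant import r
import cv2
print(r.get_state())
for n in("scene","top"):
    print(n,r.get_calibration(n)); cv2.imwrite(f"pics/{n}0.png",r.snapshot(n))
E
```

```text
pics
{'clock': 0.0, 'q': array([ 1.2918077 ,  0.69000935, -0.19452561,  1.5663681 ,  0.15729457,
        0.90252494, -0.21512288]), 'qd': array([ 3.62753919e-04,  8.23304406e-04, -1.07979865e-03, -4.68394576e-04,
        1.15150904e-03,  4.21528349e-05, -3.26909323e-04]), 'joint_torque': array([-1.16276642e-04, -5.27552891e+01, -1.26687393e+00, -1.53426915e+01,
       -5.26570890e-02,  6.53440860e-03,  1.85409103e-04]), 'tool_pos': array([ 0.19207534, -0.59406101,  0.2378881 ]), 'eef_rot': array([ 9.87789403e-01,  1.55792095e-01, -2.13147749e-04, -9.34606096e-04]), 'contact_force': array([-0.15952046,  0.34626028, -0.14106301]), 'moment': array([-0.0245099 ,  0.01427143, -0.0230994 ]), 'opening': 1.0017492383101043}
scene {'fx': 569.7844887598928, 'fy': 569.7844887598928, 'cx': 313.4850271024214, 'cy': 240.00219463402593, 'xyz': array([ 1.17585003, -0.26119468,  1.30667234]), 'attitude': array([ 0.7850561 ,  0.56062083, -0.14726482, -0.2184131 ])}
top {'fx': 467.546274809865, 'fy': 467.546274809865, 'cx': 318.2691019087169, 'cy': 243.42417495306455, 'xyz': array([ 0.30523371, -0.01983101,  1.13492067]), 'attitude': array([ 0.75556933, -0.6469858 ,  0.06856374, -0.07631112])}
```

View pics/scene0.png

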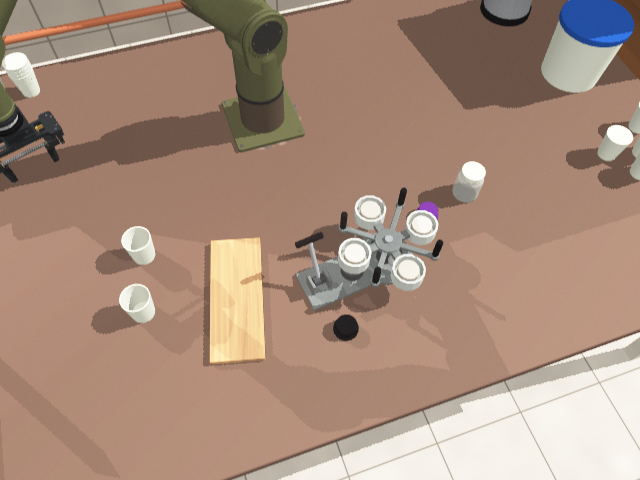

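View pics/top0.png

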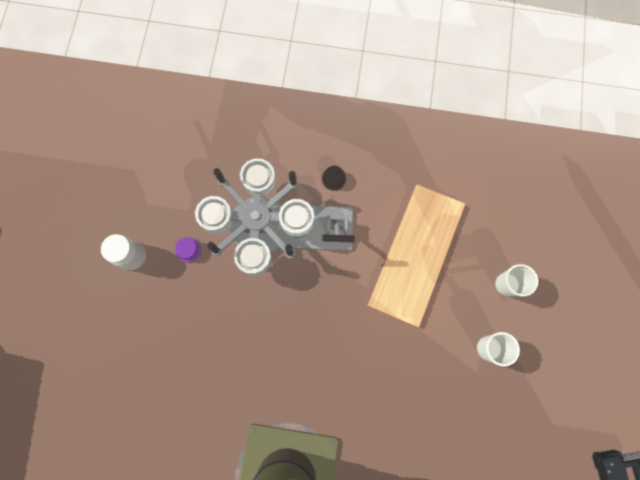

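```bash
cat > h.py <<'E'
from plant import r
import cv2, numpy as np
from scipy.spatial.transform import Rotation as R
def cam(n):
    c=r.get_calibration(n); return c,R.from_quat(c["attitude"]).as_matrix(),np.array(c["xyz"])
def pt(n,u,v,z):
    c,M,p=cam(n); d=M@np.array([(u-c["cx"])/c["fx"],(v-c["cy"])/c["fy"],1]); return p+d*(z-p[2])/d[2]
def px(n,P):
    c,M,p=cam(n); q=M.T@(np.array(P)-p); return np.array([c["cx"]+c["fx"]*q[0]/q[2],c["cy"]+c["fy"]*q[1]/q[2]])
def crop(n,x0,y0,w,h,name,k=4,img=None):
    im=r.snapshot(n) if img is None else img
    cv2.imwrite("pics/"+name+".png",cv2.resize(im[y0:y0+h,x0:x0+w],None,fx=k,fy=k,interpolation=cv2.INTER_CUBIC))
def delta(P,yaw=None,tilt=None):
    """shift (units of .1m) in tool axes to world point P; twist to tool-down with jaw axis (tool y) at world angle yaw"""
    s=r.get_state(); M=R.from_quat(s["eef_rot"])
    d=M.inv().apply(np.array(P)-s["tool_pos"])/0.1
    out=None
    if yaw is not None:
        best=None
        for k in(0,np.pi):
            y=np.array([np.cos(yaw+k),np.sin(yaw+k),0]);z=np.array([0,0,-1.]);x=np.cross(y,z)
            T=R.from_matrix(np.array([x,y,z]).T); rv=(M.inv()*T).as_rotvec()/np.pi
            if best is None or np.linalg.norm(rv)<np.linalg.norm(best): best=rv
        out=best
    print("t",s["clock"],"pos",s["tool_pos"].round(4),"shift",d.round(3),"twist",None if out is None else out.round(4),"F",s["contact_force"].round(1),"op",round(s["opening"],3))
def jaw():
    y=R.from_quat(r.get_state()["eef_rot"]).as_matrix(); print("tool axes x",y[:,0].round(3),"y",y[:,1].round(3),"z",y[:,2].round(3))
E
python3 - <<'E'
from h import *
a=cv2.imread("pics/top0.png");crop("top",180,140,200,140,"topz",4,a)
a=cv2.imread("pics/scene0.png");crop("scene",280,180,180,140,"scz",4,a)
crop("top",350,170,200,150,"topb",4,cv2.imread("pics/top0.png"))
jaw()
E
```

```text
tool axes x [ 0.951  0.308 -0.   ] y [ 0.308 -0.951 -0.002] z [-0.001  0.001 -1.   ]
```

View pics/topz.png

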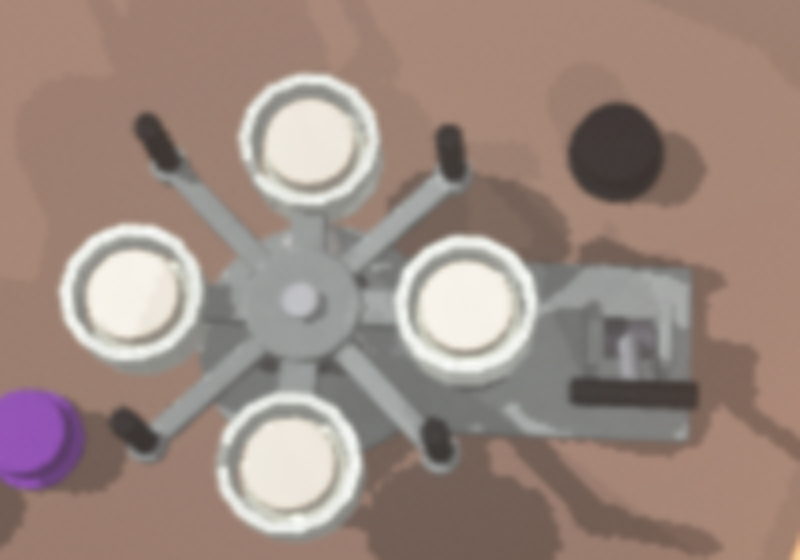

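View pics/scz.png

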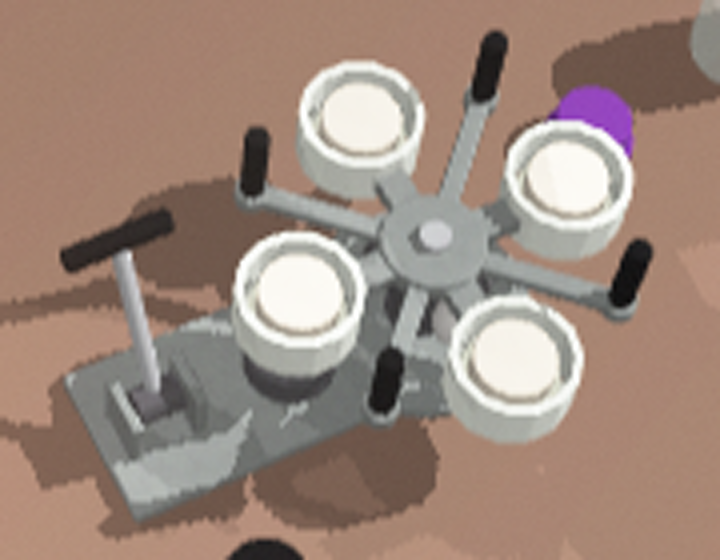

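View pics/topb.png

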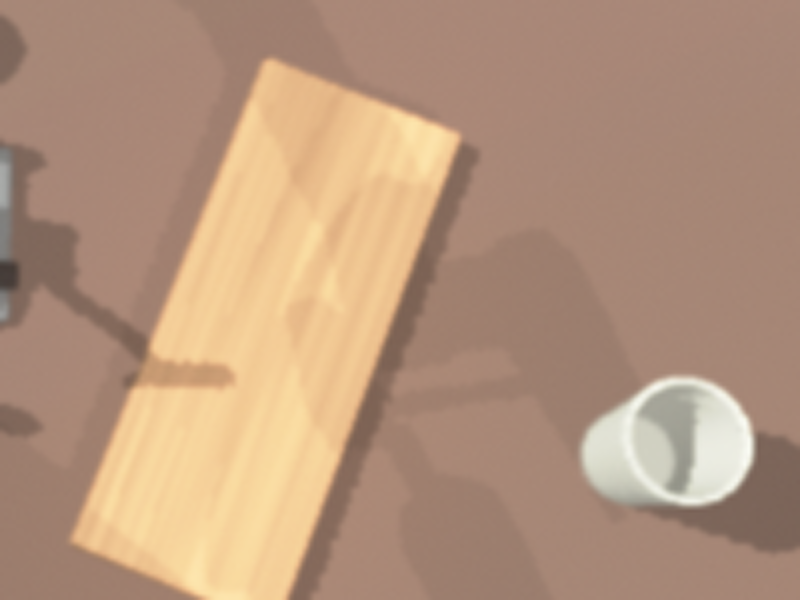

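Run:
```python
from h import *
f=lambda u,v,z:pt("top",180+u/4,140+v/4,z)[:2]
g=lambda u,v,z:pt("scene",280+u/4,180+v/4,z)[:2]
mt=[f(*a,.109) for a in((309,139),(466,306),(290,462),(131,292))]
ms=[g(*a,.109) for a in((514,346),(299,293),(360,119),(568,181))]
mt=np.array(mt);ms=np.array(ms)
print(mt.round(4).tolist(),ms.round(4).tolist())
for m in(mt,ms):
    c=m.mean(0);print("hub",c, np.linalg.norm(m-c,axis=1), np.degrees(np.arctan2(*(m-c).T[::-1])))
print("bar",f(634,393,.147),g(117,240,.147))
for a in((148,118),(448,130),(120,414),(436,425)):
    print("pin",f(*a,.155))
for a in((256,134),(495,38),(636,247),(390,357)):
    print("pin s",g(*a,.155))
b=lambda u,v:pt("top",350+u/4,170+v/4,.018)[:2]
C=np.array([b(267,57),b(461,133),b(71,541),pt("top",419,326,.018)[:2]])
print("board",C,C.mean(0),np.linalg.norm(C[0]-C[1]),np.linalg.norm(C[0]-C[2]),np.degrees(np.arctan2(*(C[0]-C[2])[::-1])))
print("cups",pt("top",521,280,.085),pt("top",503,349,.085),"jar",pt("top",116,246,.1))
print("black",pt("top",334,178,.031),"purple",pt("top",187,249,.031))
```

```text
[[0.6557, 0.1722], [0.5713, 0.0664], [0.4675, 0.1486], [0.55, 0.2555]] [[0.6555, 0.1764], [0.5806, 0.0682], [0.4757, 0.1503], [0.56, 0.2557]]
hub [0.56113492 0.16067481] [0.09526559 0.09482631 0.09439798 0.09546407] [   6.95892891  -83.83819585 -172.64904247   96.68920607]
hub [0.56793911 0.16263354] [0.08860908 0.09532622 0.09306141 0.09335899] [   8.96166043  -82.35096533 -172.37851237   94.90125695]
bar [ 0.52750313 -0.03448818] [ 0.53152315 -0.03123865]
pin [0.63821974 0.25367909]
pin [0.65705198 0.08872315]
pin [0.4718717  0.23551662]
pin [0.49202915 0.06766138]
pin s [0.49257323 0.07079461]
pin s [0.47345257 0.23669171]
pin s [0.63823033 0.2545756 ]
pin s [0.65917375 0.08955925]
board [[ 0.72413106 -0.21035261]
 [ 0.69351499 -0.33522792]
 [ 0.40598133 -0.12866605]
 [ 0.37637364 -0.25445887]] [ 0.55000025 -0.23217636] 0.12857366747141816 0.3284690969399796 -14.399930952963304
cups [ 0.50956055 -0.45732808  0.085     ] [ 0.35096516 -0.42822655  0.085     ] jar [0.44290368 0.45776371 0.1       ]
black [ 0.70354487 -0.00298141  0.031     ] purple [0.47119565 0.31966185 0.031     ]
```

Run:
```python
from h import *
delta([0.5018,-0.0366,0.24],np.radians(-104.4))
```

```text
t 0.1 pos [ 0.1921 -0.5941  0.238 ] shift [ 4.663 -4.351 -0.013] twist [-0.0005  0.0002  0.1796] F [-0.2  0.5  0.3] op 0.999
```

```bash
python3 -m handwheel '{"twist":[[0,0,0.18],[0,0,0.18],[0,0,0.18],[0,0,0.18],[0,0,0.18]],"translation":[[1,-0.93,0],[1,-0.93,0],[1,-0.93,0],[1,-0.93,0],[1,-0.93,0]],"grip":[0.4,0.4,0.4,0.4,0.4]}' 20
python3 - <<'E'
from h import *
delta([0.5018,-0.0366,0.24],np.radians(-104.4))
E
```

```text
clock: 0.52
tool_pos: [0.2617, -0.4702, 0.2379]
eef_rot: [0.992, -0.125, -0.0, -0.003]
contact_force: [0.1, -0.7, 0.9]
opening: 0.645
t 0.5167 pos [ 0.2617 -0.4702  0.2379] shift [ 1.248e+00 -4.797e+00  3.000e-03] twist [-0.0017  0.0004  0.0001] F [ 0.1 -0.7  0.9] op 0.645
```

```bash
for i in 1; do python3 -m handwheel '{"twist":[[0,0,0],[0,0,0],[0,0,0],[0,0,0]],"translation":[[0.25,-1,0],[0.25,-1,0],[0.25,-1,0],[0.25,-1,0]],"grip":[0.4,0.4,0.4,0.4]}' 20; python3 -m handwheel '{"twist":[[0,0,0],[0,0,0],[0,0,0],[0,0,0]],"translation":[[0.25,-1,0],[0.25,-1,0],[0.25,-1,0],[0.25,-1,0]],"grip":[0.4,0.4,0.4,0.4]}' 20;  python3 -m handwheel '{"twist":[[0,0,0],[0,0,0],[0,0,0],[0,0,0]],"translation":[[0.25,-1,0],[0.25,-1,0],[0.25,-1,0],[0.25,-1,0]],"grip":[0.4,0.4,0.4,0.4]}' 20; python3 -m handwheel '{"twist":[[0,0,0],[0,0,0],[0,0,0],[0,0,0]],"translation":[[0.25,-1,0],[0.25,-1,0],[0.25,-1,0],[0.25,-1,0]],"grip":[0.4,0.4,0.4,0.4]}' 20; done | grep -v eef
python3 - <<'E'
from h import *
delta([0.5018,-0.0366,0.135],np.radians(-104.4))
E
```

```text
clock: 0.85
tool_pos: [0.3141, -0.3735, 0.2381]
contact_force: [0.8, 0.5, 0.3]
opening: 0.407
clock: 1.18
tool_pos: [0.3652, -0.2771, 0.2389]
contact_force: [0.6, -0.0, -0.5]
opening: 0.4
clock: 1.52
tool_pos: [0.4154, -0.1811, 0.2402]
contact_force: [-0.5, 0.5, -0.0]
opening: 0.397
clock: 1.85
tool_pos: [0.4648, -0.0849, 0.2418]
contact_force: [0.5, 0.5, 0.5]
opening: 0.397
t 1.85 pos [ 0.4648 -0.0849  0.2418] shift [ 0.256 -0.531  1.079] twist [-0.0061 -0.0005  0.0113] F [0.5 0.5 0.5] op 0.397
```

```bash
python3 -m handwheel '{"twist":[[-0.006,0,0.01],[-0.006,0,0.01],[-0.006,0,0.01],[-0.006,0,0.01],[-0.006,0,0.01],[-0.006,0,0.01]],"translation":[[0.26,-0.53,0],[0.26,-0.53,0],[0.26,-0.53,0.5],[0.26,-0.53,1],[0.26,-0.53,1],[0.26,-0.53,1]],"grip":[0.4,0.4,0.4,0.4,0.4,0.4]}' 20
python3 - <<'E'
from h import *
delta([0.5018,-0.0366,0.135],np.radians(-104.4))
crop("scene",240,160,240,180,"a1",3)
crop("top",200,140,200,150,"a1t",4)
jaw()
E
```

```text
clock: 2.35
tool_pos: [0.4992, -0.0391, 0.1393]
eef_rot: [0.992, -0.124, -0.003, 0.001]
contact_force: [-0.5, -0.5, -0.1]
opening: 0.402
t 2.35 pos [ 0.4992 -0.0391  0.1393] shift [ 0.019 -0.03   0.043] twist [0.001  0.002  0.0007] F [-0.5 -0.5 -0.1] op 0.402
tool axes x [ 0.969 -0.247  0.   ] y [-0.247 -0.969  0.001] z [ 0.    -0.001 -1.   ]
```

View pics/a1.png

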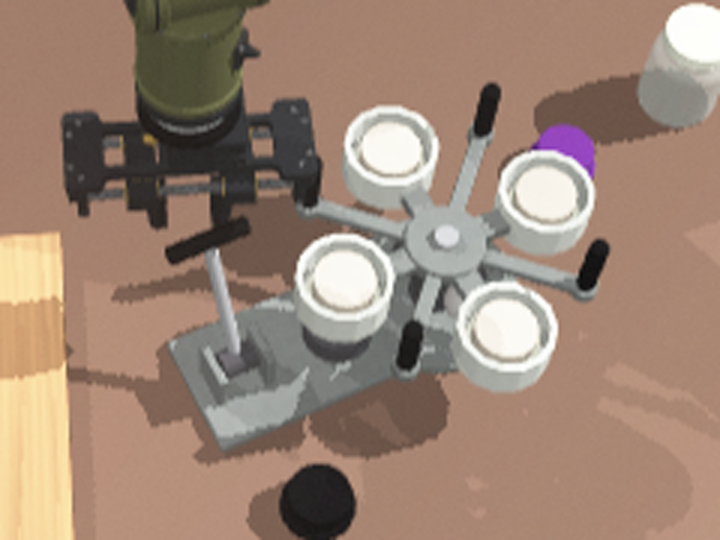

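View pics/a1t.png

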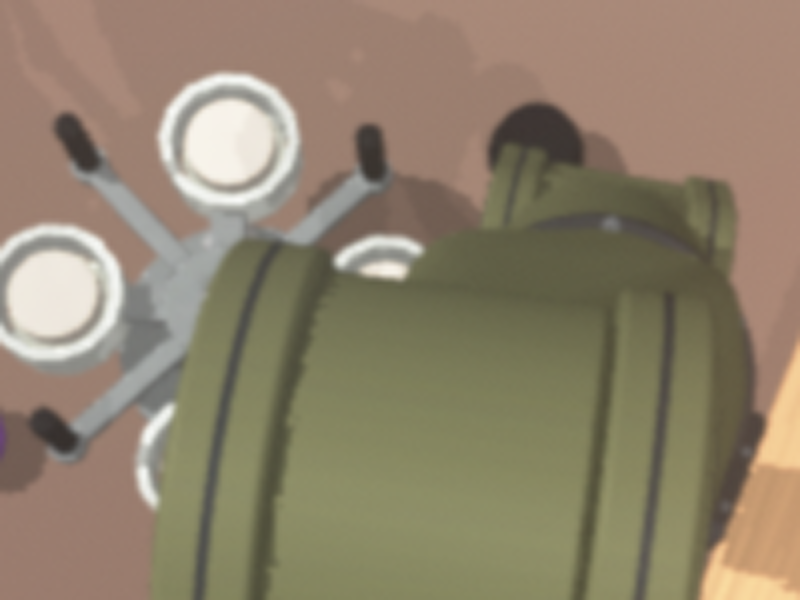

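```bash
python3 -m handwheel '{"twist":[[0,0,-0.04],[0,0,-0.08],[0,0,-0.117],[0,0,-0.117]],"translation":[[0,0,0.04],[0.02,-0.03,0.04],[0.02,-0.03,0.04],[0.02,-0.03,0.04]],"grip":[0.4,0.4,0.4,0.4]}' 20
python3 - <<'E'
from h import *
delta([0.5862+.045*.993,-0.0267+.045*.1167,0.135],np.radians(-83.3))
E
```

```text
clock: 2.78
tool_pos: [0.5059, -0.0379, 0.1407]
eef_rot: [0.998, 0.06, 0.002, 0.001]
contact_force: [0.3, 0.0, 0.0]
opening: 0.4
t 2.7833 pos [ 0.5059 -0.0379  0.1407] shift [ 1.26  -0.014  0.062] twist [ 0.0007 -0.0012  0.0008] F [0.3 0.  0. ] op 0.4
```

```bash
python3 -m handwheel '{"twist":[[0,0,0],[0,0,0],[0,0,0],[0,0,0],[0,0,0],[0,0,0],[0,0,0],[0,0,0]],"translation":[[0.1,0,0.06],[0.2,0,0.06],[0.35,0,0.05],[0.5,0,0],[0.65,0,0],[0.8,0,0],[0.95,0,0],[1,0,0.04]],"grip":[0.4,0.4,0.4,0.4,0.4,0.4,0.4,0.4]}' 20
python3 - <<'E'
from h import *
delta([0.5862+.045*.993,-0.0267+.045*.1167,0.138],np.radians(-83.3))
crop("scene",240,160,240,180,"a2",3)
E
```

```text
clock: 3.45
tool_pos: [0.6049, -0.0274, 0.1383]
eef_rot: [0.998, 0.058, 0.001, 0.002]
contact_force: [-4.2, -1.1, 3.6]
opening: 0.402
t 3.45 pos [ 0.6049 -0.0274  0.1383] shift [ 0.265 -0.029  0.003] twist [ 0.0012 -0.0007 -0.0005] F [-4.2 -1.1  3.6] op 0.402
```

View pics/a2.png

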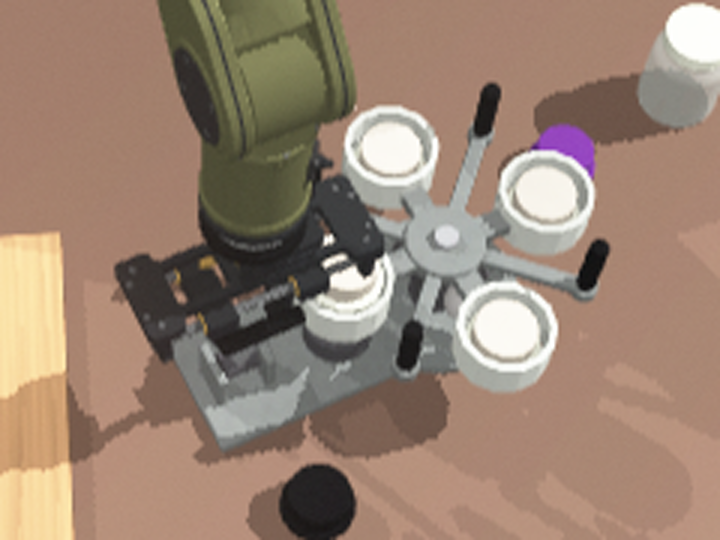

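```bash
python3 -m handwheel '{"twist":[[0,0,0],[0,0,0],[0,0,0],[0,0,0]],"translation":[[0.1,0,0],[0.2,0,0],[0.26,0,0],[0.3,0,0]],"grip":[0.4,0.4,0.4,0.4]}' 20
python3 -m handwheel '{"twist":[[0,0,0],[0,0,0]],"translation":[[0.05,0,0],[0.05,0,0]],"grip":[0.4,0.4]}' 20
```

```text
clock: 3.83
tool_pos: [0.6265, -0.0253, 0.1356]
eef_rot: [0.998, 0.057, -0.008, 0.002]
contact_force: [-21.8, -0.9, 8.4]
opening: 0.398
clock: 4.0
tool_pos: [0.626, -0.0255, 0.1351]
eef_rot: [0.998, 0.056, -0.014, 0.002]
contact_force: [-11.0, 0.2, 3.5]
opening: 0.4
```

```bash
python3 -m handwheel '{"twist":[[0,0,0],[0,0,0],[0,0,0],[0,0,0],[0,0,0]],"translation":[[-0.1,0,0],[-0.15,0,0],[-0.15,0,-0.4],[-0.15,0,-0.8],[-0.15,0,-0.8]],"grip":[0.4,0.4,0.4,0.4,1]}' 20
python3 - <<'E'
from h import *
crop("scene",240,160,240,180,"a3",3)
delta([0.575,0.0676,0.20],np.radians(-104.4))
E
```

```text
clock: 4.42
tool_pos: [0.6191, -0.027, 0.2238]
eef_rot: [0.998, 0.055, -0.005, 0.003]
contact_force: [2.0, -0.2, 0.1]
opening: 0.455
t 4.4667 pos [ 0.6174 -0.027   0.2208] shift [-0.315 -0.987  0.208] twist [0.0022 0.0044 0.1149] F [-0.1 -0.7  0. ] op 0.495
```

View pics/a3.png

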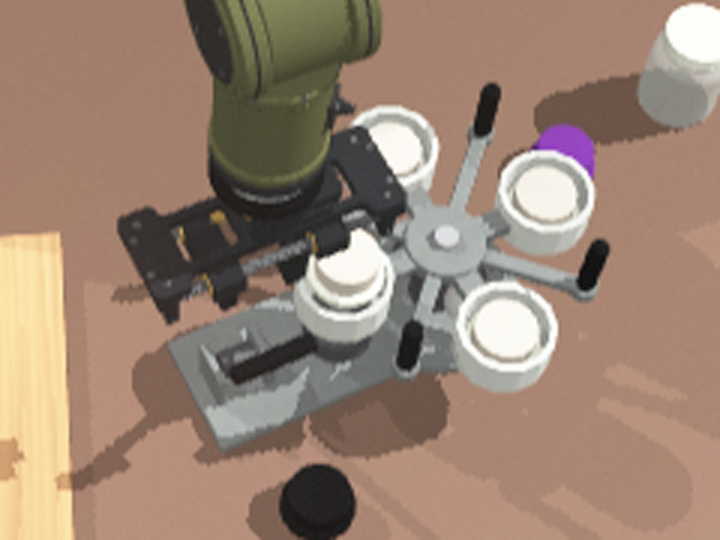

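```bash
python3 -m handwheel '{"twist":[[0,0,0.04],[0,0,0.08],[0,0,0.115],[0,0,0.115],[0,0,0.115],[0,0,0.115]],"translation":[[-0.31,-0.99,0.1],[-0.31,-0.99,0.2],[-0.31,-0.99,0.2],[-0.31,-0.99,0.2],[-0.31,-0.99,0.2],[-0.31,-0.99,0.2]],"grip":[1,1,1,1,1,1]}' 20
python3 - <<'E'
from h import *
print(pt("scene",355.7,247.7,.144))
crop("scene",240,160,240,180,"a4",3)
delta([0.575,0.0676,0.124],np.radians(-104.4))
E
```

```text
clock: 4.97
tool_pos: [0.576, 0.0666, 0.2008]
eef_rot: [0.992, -0.126, -0.006, 0.004]
contact_force: [0.6, -0.7, -0.2]
opening: 0.952
[0.58478536 0.06608072 0.144     ]
t 5.0167 pos [0.5761 0.066  0.2008] shift [-0.007 -0.02   0.768] twist [ 0.0033  0.0034 -0.0006] F [-0.5 -1.3  0.8] op 0.99
```

View pics/a4.png

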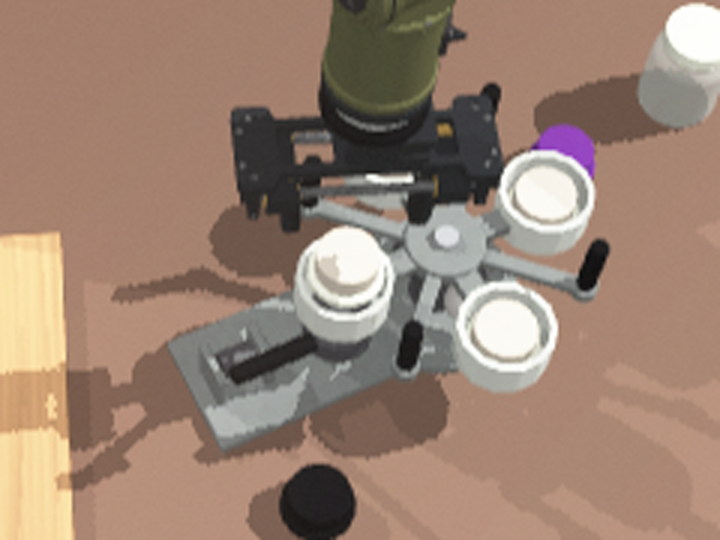

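```bash
python3 -m handwheel '{"twist":[[0.003,0.003,0],[0.003,0.003,0],[0.003,0.003,0],[0.003,0.003,0],[0.003,0.003,0]],"translation":[[0.01,0,0.2],[0.01,-0.01,0.4],[0.01,-0.01,0.6],[0.01,-0.01,0.74],[0.01,-0.01,0.76]],"grip":[1,1,1,1,1]}' 20
python3 - <<'E'
from h import *
delta([0.577,0.067,0.1235],np.radians(-104.4))
crop("scene",240,160,240,180,"a5",3)
E
```

```text
clock: 5.43
tool_pos: [0.5754, 0.064, 0.1225]
eef_rot: [0.992, -0.127, -0.002, 0.001]
contact_force: [-0.3, 0.6, 0.1]
opening: 1.002
t 5.4333 pos [0.5754 0.064  0.1225] shift [ 0.008 -0.033 -0.01 ] twist [ 0.0009  0.0014 -0.0014] F [-0.3  0.6  0.1] op 1.002
```

View pics/a5.png

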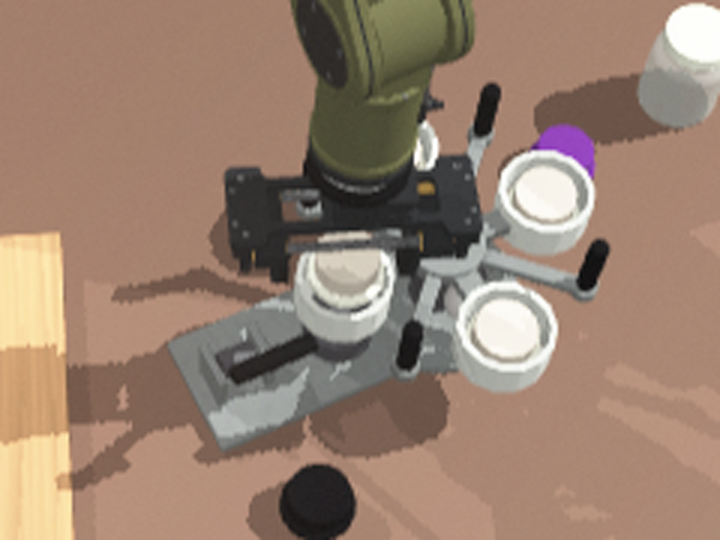

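```bash
python3 -m handwheel '{"twist":[[0,0,0],[0,0,0],[0,0,0],[0,0,0],[0,0,0],[0,0,0],[0,0,0],[0,0,0]],"translation":[[0.01,-0.03,-0.01],[0.01,-0.03,-0.01],[0.01,-0.03,-0.01],[0.01,-0.03,-0.01],[0.01,-0.03,-0.01],[0.01,-0.03,-0.01],[0.01,-0.03,-0.01],[0.01,-0.03,-0.01]],"grip":[0.9,0.8,0.7,0.6,0.5,0.5,0.5,0.5]}' 30
python3 - <<'E'
from h import *
delta([0.577,0.067,0.22],np.radians(-104.4))
E
```

```text
clock: 6.15
tool_pos: [0.5779, 0.067, 0.1249]
eef_rot: [0.992, -0.127, -0.001, 0.001]
contact_force: [-0.4, -0.5, 4.3]
opening: 0.583
t 6.15 pos [0.5779 0.067  0.1249] shift [-0.012  0.004 -0.951] twist [ 0.0007  0.0008 -0.0013] F [-0.4 -0.5  4.3] op 0.583
```

```bash
python3 -m handwheel '{"twist":[[0,0,0],[0,0,0],[0,0,0],[0,0,0],[0,0,0]],"translation":[[0,0,-0.1],[0,0,-0.3],[0,0,-0.55],[0,0,-0.8],[0,0,-0.85]],"grip":[0.4,0.4,0.4,0.4,0.4]}' 40
python3 - <<'E'
from h import *
delta([0.6585,-0.26,0.21],np.radians(-104.4))
crop("scene",200,160,240,180,"a6",3)
crop("top",350,150,200,190,"a6t",3)
E
```

```text
clock: 6.57
tool_pos: [0.5803, 0.0673, 0.214]
eef_rot: [0.992, -0.127, 0.002, -0.0]
contact_force: [0.8, -0.2, -1.8]
opening: 0.581
t 6.5667 pos [0.5803 0.0673 0.214 ] shift [1.584 2.969 0.044] twist [-0.0002 -0.0011 -0.0014] F [ 0.8 -0.2 -1.8] op 0.581
```

View pics/a6.png

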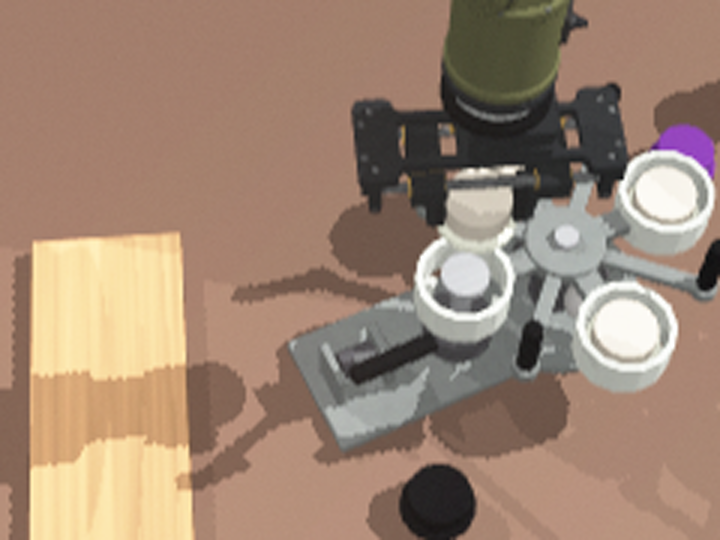

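View pics/a6t.png

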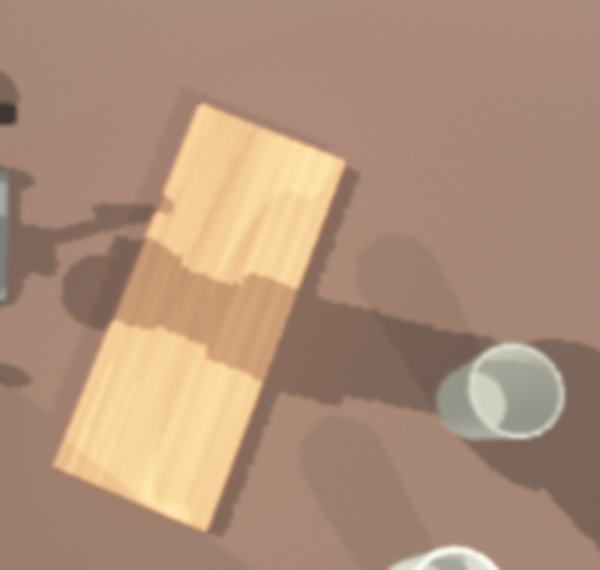

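```bash
( python3 -m handwheel '{"twist":[[0,0,0],[0,0,0],[0,0,0],[0,0,0],[0,0,0]],"translation":[[0.1,0.2,0],[0.25,0.5,0],[0.4,0.75,0],[0.53,0.99,0],[0.53,0.99,0]],"grip":[0.4,0.4,0.4,0.4,0.4]}' 40; python3 -m handwheel '{"twist":[[0,0,0],[0,0,0],[0,0,0],[0,0,0]],"translation":[[0.2,0.35,0],[0.37,0.7,0],[0.53,0.99,0],[0.53,0.99,0]],"grip":[0.4,0.4,0.4,0.4]}' 40;  python3 -m handwheel '{"twist":[[0,0,0],[0,0,0],[0,0,0],[0,0,0],[0,0,0]],"translation":[[0.2,0.35,0],[0.37,0.7,0],[0.53,0.99,0],[0.53,0.99,0],[0.53,0.99,0]],"grip":[0.4,0.4,0.4,0.4,0.4]}' 40 ) | grep -E "tool|open|clock"
python3 - <<'E'
from h import *
delta([0.6585,-0.26,0.03],np.radians(-104.4))
crop("scene",180,160,240,180,"a7",3)
E
```

```text
clock: 7.08
tool_pos: [0.6048, -0.0507, 0.2096]
opening: 0.588
clock: 7.42
tool_pos: [0.6287, -0.1721, 0.2086]
opening: 0.577
clock: 7.83
tool_pos: [0.6507, -0.2853, 0.2078]
opening: 0.583
t 7.8333 pos [ 0.6507 -0.2853  0.2078] shift [ 0.01  -0.297  1.773] twist [ 0.0058  0.001  -0.0099] F [ 1.2  0.4 -1.6] op 0.583
```

View pics/a7.png

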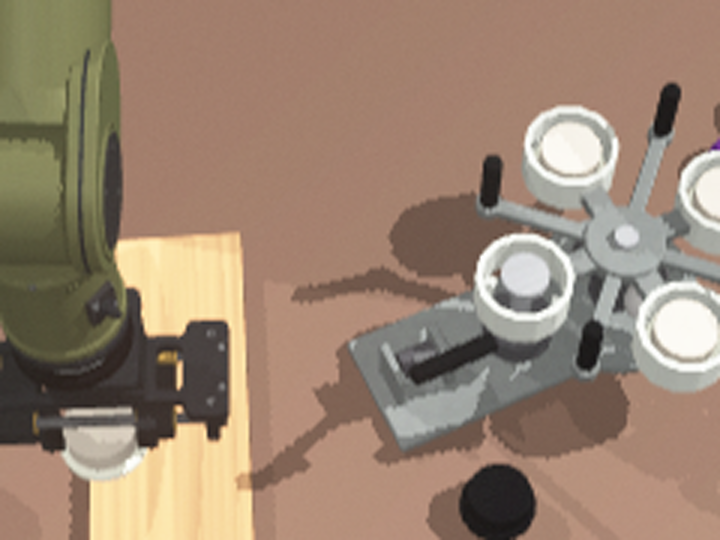

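```bash
( python3 -m handwheel '{"twist":[[0,0,0],[0.006,0,-0.01],[0.006,0,-0.01],[0.006,0,-0.01],[0.006,0,-0.01],[0.006,0,-0.01]],"translation":[[0,-0.2,0],[0.01,-0.3,0.2],[0.01,-0.3,0.45],[0.01,-0.3,0.7],[0.01,-0.3,0.95],[0.01,-0.3,1]],"grip":[0.4,0.4,0.4,0.4,0.4,0.4]}' 40 ) | grep -E "tool|open|clock"
python3 - <<'E'
from h import *
delta([0.6585,-0.26,0.032],np.radians(-104.4))
E
```

```text
clock: 8.38
tool_pos: [0.6564, -0.2502, 0.1021]
opening: 0.577
t 8.3833 pos [ 0.6564 -0.2502  0.1021] shift [0.054 0.094 0.7  ] twist [-0.0019  0.0045  0.0022] F [-1.3  0.2 -2.3] op 0.577
```

```bash
( python3 -m handwheel '{"twist":[[0,0.004,0],[0,0.004,0],[0,0.004,0],[0,0.004,0],[0,0.004,0],[0,0.004,0]],"translation":[[0.05,0.09,0.15],[0.05,0.09,0.3],[0.05,0.09,0.45],[0.05,0.09,0.58],[0.05,0.09,0.66],[0.05,0.09,0.68]],"grip":[0.4,0.4,0.4,0.4,0.4,0.4]}' 40 ) | grep -E "tool|open|clock|force"
python3 - <<'E'
from h import *
delta([0.6585,-0.26,0.030],np.radians(-104.4))
E
```

```text
clock: 8.88
tool_pos: [0.6574, -0.2584, 0.0322]
contact_force: [-0.1, 0.2, -2.2]
opening: 0.579
t 8.8833 pos [ 0.6574 -0.2584  0.0322] shift [0.015 0.013 0.022] twist [-0.0022  0.0014  0.0024] F [-0.1  0.2 -2.2] op 0.579
```

```bash
( python3 -m handwheel '{"twist":[[0,0,0],[0,0,0],[0,0,0]],"translation":[[0.01,0.01,0.02],[0.01,0.01,0.03],[0.01,0.01,0.03]],"grip":[0.4,0.4,0.4]}' 40;  python3 -m handwheel '{"twist":[[0,0,0],[0,0,0],[0,0,0],[0,0,0]],"translation":[[0,0,0],[0,0,0],[0,0,0],[0,0,0]],"grip":[0.65,0.75,0.8,0.8]}' 20; python3 -m handwheel '{"twist":[[0,0,0],[0,0,0],[0,0,0],[0,0,0]],"translation":[[0,0,-0.1],[0,0,-0.4],[0,0,-0.8],[0,0,-1]],"grip":[0.8,0.8,0.8,0.8]}' 20; python3 -m handwheel '{"twist":[[0,0,0],[0,0,0],[0,0,0]],"translation":[[0,-0.2,-0.4],[0,-0.6,-0.7],[0,-0.9,-0.7]],"grip":[0.4,0.4,0.4]}' 20 ) | grep -E "tool|open|clock|force"
python3 - <<'E'
from h import *
crop("scene",180,160,240,180,"a8",3)
delta([0.5862+.085*.993,-0.0267+.085*.1167,0.21],np.radians(-83.3))
E
```

```text
clock: 9.13
tool_pos: [0.6588, -0.2595, 0.0304]
contact_force: [0.3, -0.6, -0.1]
opening: 0.579
clock: 9.47
tool_pos: [0.6592, -0.2597, 0.0308]
contact_force: [-0.4, -0.3, -0.3]
opening: 0.798
clock: 9.8
tool_pos: [0.6612, -0.2615, 0.1357]
contact_force: [1.6, -0.5, 0.2]
opening: 0.799
clock: 10.05
tool_pos: [0.6843, -0.18, 0.2126]
contact_force: [1.5, 0.3, -0.6]
opening: 0.598
t 10.1 pos [ 0.6886 -0.1631  0.2127] shift [-0.517 -1.381  0.043] twist [-0.0044 -0.0054 -0.1123] F [2.6 8.7 1.2] op 0.55
```

View pics/a8.png

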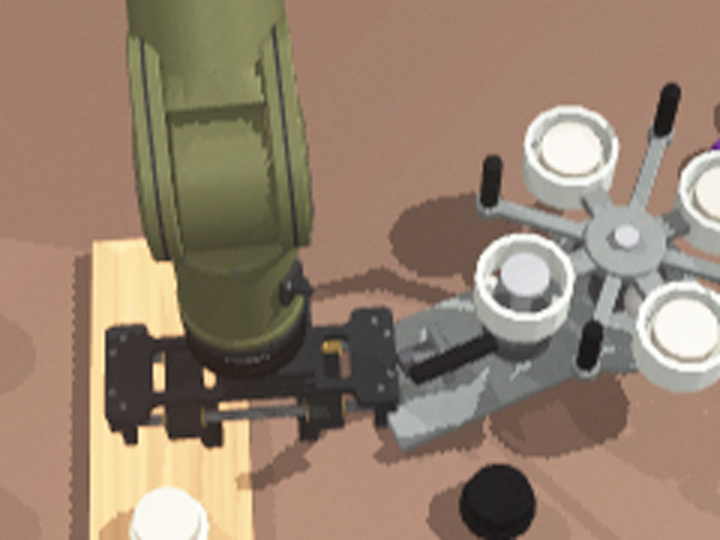

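```bash
( python3 -m handwheel '{"twist":[[0,0,-0.03],[0,0,-0.07],[0,0,-0.112],[0,0,-0.112],[0,0,-0.112]],"translation":[[-0.1,-0.3,0],[-0.3,-0.6,0],[-0.35,-0.9,0],[-0.35,-0.95,0],[-0.35,-0.95,0]],"grip":[0.4,0.4,0.4,0.4,0.4]}' 20 ) | grep -E "tool|open|clock|force"
python3 - <<'E'
from h import *
delta([0.5862+.085*.993,-0.0267+.085*.1167,0.135],np.radians(-83.3))
E
```

```text
clock: 10.52
tool_pos: [0.677, -0.0583, 0.2145]
contact_force: [0.4, -1.2, 0.9]
opening: 0.398
t 10.5167 pos [ 0.677  -0.0583  0.2145] shift [-0.03  -0.409  0.8  ] twist [-0.0043 -0.0064  0.0014] F [ 0.4 -1.2  0.9] op 0.398
```

```bash
( python3 -m handwheel '{"twist":[[0,-0.006,0],[0,-0.006,0],[0,-0.006,0],[0,-0.006,0],[0,-0.006,0],[0,-0.006,0]],"translation":[[-0.03,-0.3,0],[-0.03,-0.4,0.1],[-0.03,-0.4,0.35],[-0.03,-0.4,0.6],[-0.03,-0.4,0.8],[-0.03,-0.4,0.8]],"grip":[0.4,0.4,0.4,0.4,0.4,0.4]}' 20 ) | grep -E "tool|open|clock|force"
python3 - <<'E'
from h import *
delta([0.5862-.045*.993,-0.0267-.045*.1167,0.137],np.radians(-83.3))
crop("scene",240,160,240,180,"a9",3)
E
```

```text
clock: 11.02
tool_pos: [0.6674, -0.02, 0.1299]
contact_force: [-0.2, -0.8, -0.1]
opening: 0.402
t 11.0167 pos [ 0.6674 -0.02    0.1299] shift [-1.264 -0.032 -0.061] twist [-0.004   0.0024  0.0007] F [-0.2 -0.8 -0.1] op 0.402
```

View pics/a9.png

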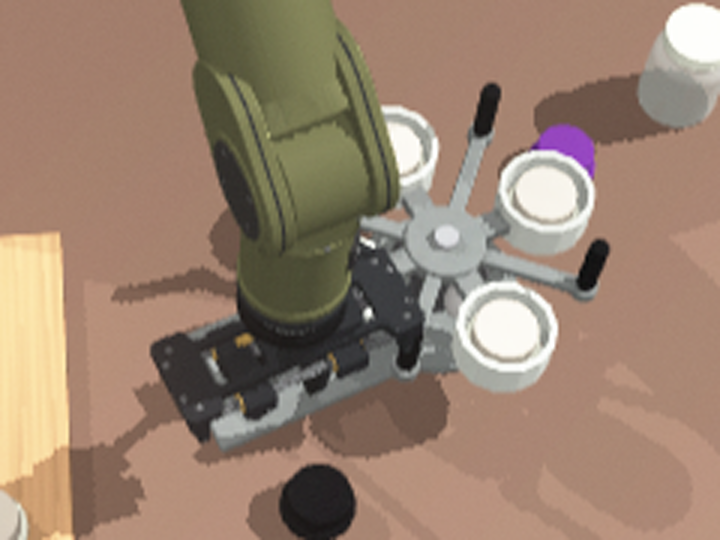

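```bash
( python3 -m handwheel '{"twist":[[0,0,0],[0,0,0],[0,0,0],[0,0,0],[0,0,0],[0,0,0],[0,0,0],[0,0,0],[0,0,0]],"translation":[[-0.1,0,-0.06],[-0.2,0,-0.08],[-0.35,0,-0.08],[-0.5,0,-0.08],[-0.65,0,-0.08],[-0.8,0,-0.08],[-0.95,0,-0.08],[-1,0,-0.08],[-1,0,-0.08]],"grip":[0.4,0.4,0.4,0.4,0.4,0.4,0.4,0.4,0.4]}' 20; python3 -m handwheel '{"twist":[[0,0,0],[0,0,0],[0,0,0],[0,0,0]],"translation":[[-0.1,0,0],[-0.2,0,0],[-0.24,0,0],[-0.26,0,0]],"grip":[0.4,0.4,0.4,0.4]}' 20 ) | grep -E "tool|open|clock|force"
python3 - <<'E'
from h import *
delta([0.5862-.045*.993,-0.0267-.045*.1167,0.137],np.radians(-83.3))
E
```

```text
clock: 11.82
tool_pos: [0.5705, -0.033, 0.1423]
contact_force: [0.8, -0.1, 0.7]
opening: 0.401
clock: 12.15
tool_pos: [0.5483, -0.0361, 0.1432]
contact_force: [8.6, 0.8, -6.4]
opening: 0.401
t 12.15 pos [ 0.5483 -0.0361  0.1432] shift [-0.063 -0.049  0.062] twist [-0.0034 -0.002   0.0001] F [ 8.6  0.8 -6.4] op 0.401
```

```bash
( python3 -m handwheel '{"twist":[[0,0,0],[0,0,0],[0,0,0],[0,0,0]],"translation":[[-0.05,0,0.02],[-0.08,0,0.03],[-0.1,0,0.03],[-0.1,0,0.03]],"grip":[0.4,0.4,0.4,0.4]}' 20 ; python3 -m handwheel '{"twist":[[0,0,0],[0,0,0],[0,0,0],[0,0,0],[0,0,0]],"translation":[[0.1,0,0],[0.15,0,0],[0.2,-0.1,-0.4],[0.4,-0.2,-0.8],[0.6,-0.4,-0.8]],"grip":[0.4,0.4,0.4,0.4,0.4]}' 20) | grep -E "tool|open|clock|force"
python3 - <<'E'
from h import *
delta([0.6575,0.089,0.21],np.radians(51.7))
crop("scene",240,160,240,180,"a10",3)
E
```

```text
clock: 12.48
tool_pos: [0.5482, -0.0363, 0.1429]
contact_force: [13.2, 1.3, 0.8]
opening: 0.397
clock: 12.9
tool_pos: [0.6031, 0.0057, 0.2305]
contact_force: [1.4, -0.8, 0.5]
opening: 0.401
t 12.9 pos [0.6031 0.0057 0.2305] shift [ 0.627 -0.766  0.229] twist [-0.0059 -0.0087  0.2482] F [ 1.4 -0.8  0.5] op 0.401
```

View pics/a10.png

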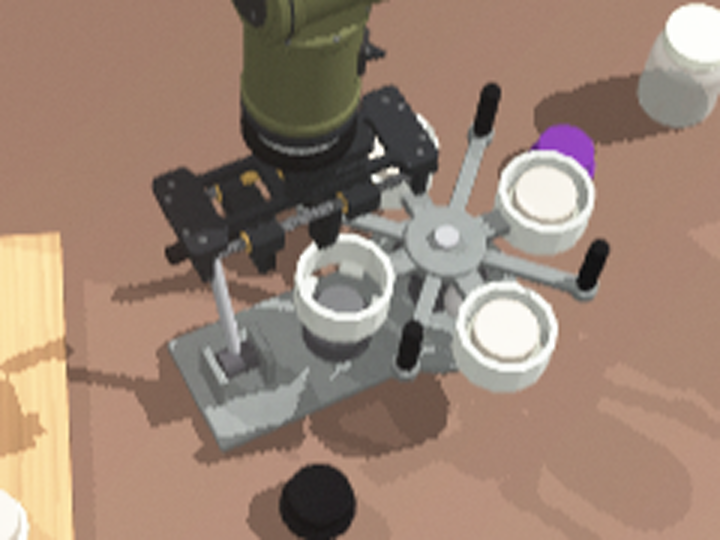

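```bash
( python3 -m handwheel '{"twist":[[0,0,0.04],[0,0,0.08],[0,0,0.12],[0,-0.008,0.16],[0,-0.008,0.2],[0,-0.008,0.248],[0,-0.008,0.248],[0,-0.008,0.248]],"translation":[[0.1,-0.2,0.2],[0.3,-0.5,0.2],[0.63,-0.77,0.2],[0.63,-0.77,0.2],[0.63,-0.77,0.2],[0.63,-0.77,0.2],[0.63,-0.77,0.2],[0.63,-0.77,0.2]],"grip":[0.5,0.5,0.5,0.5,0.5,0.5,0.5,0.5]}' 20) | grep -E "tool|open|clock|force"
python3 - <<'E'
from h import *
delta([0.6575,0.089,0.12],np.radians(51.7))
print(r.get_state()["q"].round(2))
crop("scene",240,160,240,180,"a11",3)
E
```

```text
clock: 13.62
tool_pos: [0.6602, 0.0994, 0.212]
contact_force: [0.2, -1.1, -0.4]
opening: 0.503
t 13.6167 pos [0.6602 0.0994 0.212 ] shift [0.048 0.121 0.917] twist [-0.0076  0.0023  0.0037] F [ 0.2 -1.1 -0.4] op 0.503
[-0.29  0.78  0.16  1.48 -0.17  0.89 -2.3 ]
```

View pics/a11.png

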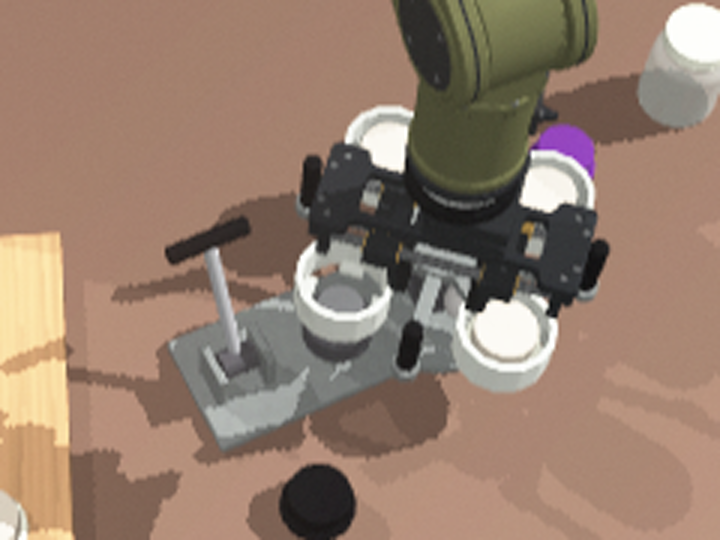

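```bash
( python3 -m handwheel '{"twist":[[0,0,-0.04],[0,0,-0.08],[0,0,-0.12],[0,0,-0.16],[0,0,-0.2],[0,0,-0.24],[0,0,-0.28],[0,0,-0.32],[0,0,-0.36],[0,0,-0.4],[0,0,-0.44],[0,0,-0.48]],"translation":[[0.05,0.12,0],[0.05,0.12,0],[0.05,0.12,0],[0.05,0.12,0],[0.05,0.12,0],[0.05,0.12,0],[0.05,0.12,0],[0.05,0.12,0],[0.05,0.12,0],[0.05,0.12,0],[0.05,0.12,0],[0.05,0.12,0]],"grip":[0.5,0.5,0.5,0.5,0.5,0.5,0.5,0.5,0.5,0.5,0.5,0.5]}' 20
python3 -m handwheel '{"twist":[[0,0,-0.04],[0,0,-0.08],[0,0,-0.12],[0,0,-0.16],[0,0,-0.2],[0,0,-0.24],[0,0,-0.28],[0,0,-0.32],[0,0,-0.36],[0,0,-0.4],[0,0,-0.44],[0,0,-0.48]],"translation":[[0,0,0],[0,0,0],[0,0,0],[0,0,0],[0,0,0],[0,0,0],[0,0,0],[0,0,0],[0,0,0],[0,0,0],[0,0,0],[0,0,0]],"grip":[0.5,0.5,0.5,0.5,0.5,0.5,0.5,0.5,0.5,0.5,0.5,0.5]}' 20 ) | grep -E "tool|open|clock|force"
python3 - <<'E'
from h import *
delta([0.6575,0.089,0.12],np.radians(51.7))
print(r.get_state()["q"].round(2))
E
```

```text
clock: 14.67
tool_pos: [0.6567, 0.0862, 0.212]
contact_force: [0.4, -1.4, 0.6]
opening: 0.501
clock: 15.67
tool_pos: [0.6566, 0.0854, 0.2121]
contact_force: [-0.3, -0.2, -0.4]
opening: 0.496
t 15.6667 pos [0.6566 0.0854 0.2121] shift [0.01  0.012 0.921] twist [ 0.0073 -0.0027 -0.0392] F [-0.3 -0.2 -0.4] op 0.496
[ 0.15  0.84 -0.68  1.47  0.56  1.02  0.13]
```

```bash
( python3 -m handwheel '{"twist":[[0.007,0,-0.039],[0.007,0,-0.039],[0.007,0,-0.039],[0.007,0,-0.039],[0.007,0,-0.039],[0.007,0,-0.039]],"translation":[[0.01,0.01,0],[0.01,0.01,0.2],[0.01,0.01,0.4],[0.01,0.01,0.65],[0.01,0.01,0.9],[0.01,0.01,0.92]],"grip":[0.5,0.5,0.5,0.5,0.5,0.5]}' 20 ) | grep -E "tool|open|clock|force"
python3 - <<'E'
from h import *
delta([0.6575,0.089,0.12],np.radians(51.7))
crop("scene",240,160,240,180,"a12",3)
E
```

```text
clock: 16.17
tool_pos: [0.6544, 0.0869, 0.1156]
contact_force: [-0.2, -1.2, -1.1]
opening: 0.497
t 16.1667 pos [0.6544 0.0869 0.1156] shift [-0.011  0.036 -0.044] twist [-0.0018 -0.004   0.0006] F [-0.2 -1.2 -1.1] op 0.497
```

View pics/a12.png

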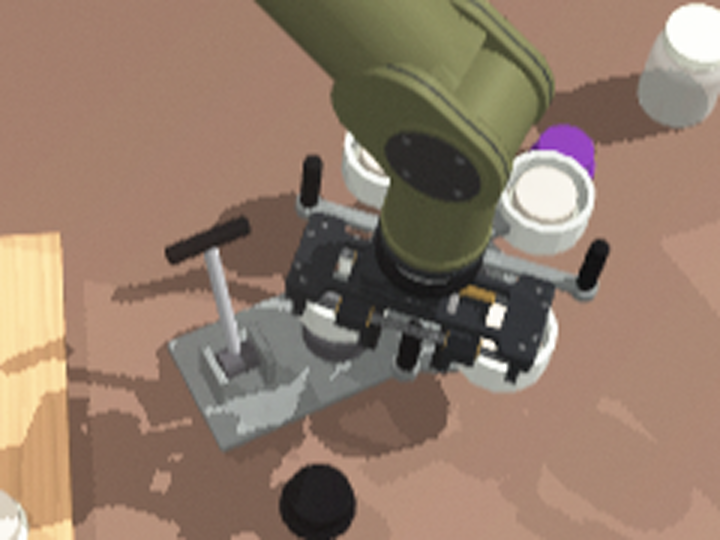

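```bash
( python3 -m handwheel '{"twist":[[0,0,0],[0,0,0],[0,0,0],[0,0,0],[0,0,0],[0,0,0]],"translation":[[0,0.04,-0.04],[0,0.04,-0.04],[0,0.04,-0.04],[0,0.04,-0.04],[0,0.04,-0.04],[0,0.04,-0.04]],"grip":[0.4,0.3,0.1,0.1,0.1,0.1]}' 10 ) | grep -E "tool|open|clock|force"
cat >> h.py <<'E'
HUB=np.array([.5645,.162])
def arc(a0,a1,n,rad=.118,z=.12,yoff=90):
    """tool-frame shifts for moving TCP along the arc, angles in stand frame deg, yaw = tangent"""
    s=r.get_state(); M=R.from_quat(s["eef_rot"]); y=M.as_matrix()[:,1]; yaw=np.arctan2(y[1],y[0])
    for a in np.linspace(a0,a1,n+1)[1:]:
        w=np.radians(a+6.7); P=[HUB[0]+rad*np.cos(w),HUB[1]+rad*np.sin(w),z]
        d=M.inv().apply(np.array(P)-s["tool_pos"])/.1
        tw=(w+np.pi/2-yaw+np.pi/2)%np.pi-np.pi/2
        print(round(a,1),d.round(2),"twz",round(-tw/np.pi,3))
E
python3 - <<'E'
from h import *
delta([0.6575,0.089,0.12],np.radians(51.7))
p=r.get_state()["tool_pos"][:2]-HUB
print(np.hypot(*p),np.degrees(np.arctan2(p[1],p[0]))-6.7)
arc(-45,-92,7)
E
```

```text
clock: 16.72
tool_pos: [0.6581, 0.0898, 0.1228]
contact_force: [-1.8, -1.8, 5.4]
opening: 0.179
t 16.7167 pos [0.6581 0.0898 0.1228] shift [-0.001 -0.01   0.028] twist [-0.0014 -0.0032  0.0003] F [-1.8 -1.8  5.4] op 0.179
0.11818537535171457 -44.355165689783476
-51.7 [ 0.01 -0.15  0.03] twz 0.038
-58.4 [ 0.03 -0.29  0.03] twz 0.075
-65.1 [ 0.07 -0.42  0.03] twz 0.112
-71.9 [ 0.13 -0.55  0.03] twz 0.149
-78.6 [ 0.2  -0.67  0.03] twz 0.187
-85.3 [ 0.28 -0.78  0.03] twz 0.224
-92.0 [ 0.38 -0.88  0.04] twz 0.261
```

```bash
( python3 -m handwheel '{"twist":[[0,0,0.02],[0,0,0.038],[0,0,0.075],[0,0,0.112],[0,0,0.149],[0,0,0.187],[0,0,0.224],[0,0,0.261],[0,0,0.261]],"translation":[[0,-0.08,0.02],[0.01,-0.15,0.03],[0.03,-0.29,0.03],[0.07,-0.42,0.03],[0.13,-0.55,0.03],[0.2,-0.67,0.03],[0.28,-0.78,0.03],[0.38,-0.88,0.03],[0.38,-0.88,0.03]],"grip":[0.1,0.1,0.1,0.1,0.1,0.1,0.1,0.1,0.1]}' 10 ) | grep -E "tool|open|clock|force"
python3 - <<'E'
from h import *
p=r.get_state()["tool_pos"][:2]-HUB
print(np.hypot(*p),np.degrees(np.arctan2(p[1],p[0]))-6.7)
arc(-90,-135,7)
E
```

```text
clock: 17.47
tool_pos: [0.5726, 0.0445, 0.1224]
contact_force: [-5.7, 0.1, 12.5]
opening: 0.177
0.11777235102321722 -92.7436874633139
-96.4 [ 0.   -0.08  0.02] twz 0.024
-102.9 [ 0.02 -0.21  0.03] twz 0.059
-109.3 [ 0.05 -0.34  0.03] twz 0.095
-115.7 [ 0.1  -0.46  0.03] twz 0.131
-122.1 [ 0.16 -0.58  0.03] twz 0.167
-128.6 [ 0.23 -0.69  0.03] twz 0.202
-135.0 [ 0.31 -0.79  0.03] twz 0.238
```

```bash
( python3 -m handwheel '{"twist":[[0,0,0.024],[0,0,0.059],[0,0,0.095],[0,0,0.131],[0,0,0.167],[0,0,0.202],[0,0,0.238],[0,0,0.238],[0,0,0.238]],"translation":[[0,-0.08,0],[0.02,-0.21,0],[0.05,-0.34,0],[0.1,-0.46,0],[0.16,-0.58,0],[0.23,-0.69,0],[0.31,-0.79,0],[0.31,-0.79,0],[0.31,-0.79,0]],"grip":[0.1,0.1,0.1,0.1,0.1,0.1,0.1,0.1,0.1]}' 10 ) | grep -E "tool|open|clock|force"
python3 - <<'E'
from h import *
p=r.get_state()["tool_pos"][:2]-HUB
print(np.hypot(*p),np.degrees(np.arctan2(p[1],p[0]))-6.7)
E
( python3 -m handwheel '{"twist":[[0,0,0],[0,0,0],[0,0,0]],"translation":[[0,0,0],[0,0,0],[0,0,0]],"grip":[0.3,0.4,0.5]}' 10 ; python3 -m handwheel '{"twist":[[0,0,0],[0,0,0],[0,0,0],[0,0,0],[0,0,0]],"translation":[[0,0,-0.1],[0,0,-0.4],[0,0,-0.8],[0,0,-0.8],[0,0,-0.8]],"grip":[0.5,0.5,0.5,0.5,0.5]}' 10 )| grep -E "tool|open|clock|force"
python3 - <<'E'
from h import *
crop("scene",240,160,240,180,"a13",3)
delta([0.5862-.085*.993,-0.0267-.085*.1167,0.2],np.radians(96.7))
print(r.get_state()["q"].round(2))
E
```

```text
clock: 18.22
tool_pos: [0.4913, 0.0694, 0.1229]
contact_force: [-0.4, 0.9, -8.0]
opening: 0.177
0.1179838996796313 -135.02204140214425
clock: 18.47
tool_pos: [0.4922, 0.0691, 0.1233]
contact_force: [-0.3, -0.2, 0.2]
opening: 0.38
clock: 18.88
tool_pos: [0.4949, 0.0689, 0.2054]
contact_force: [0.3, -0.5, -0.0]
opening: 0.5
t 18.9333 pos [0.4936 0.0685 0.204 ] shift [-0.778  0.712  0.036] twist [-0.0019  0.0016  0.2517] F [-0.1  0.2 -1.2] op 0.498
[-0.07  0.59 -0.25  1.97  0.23  0.62 -1.13]
```

View pics/a13.png

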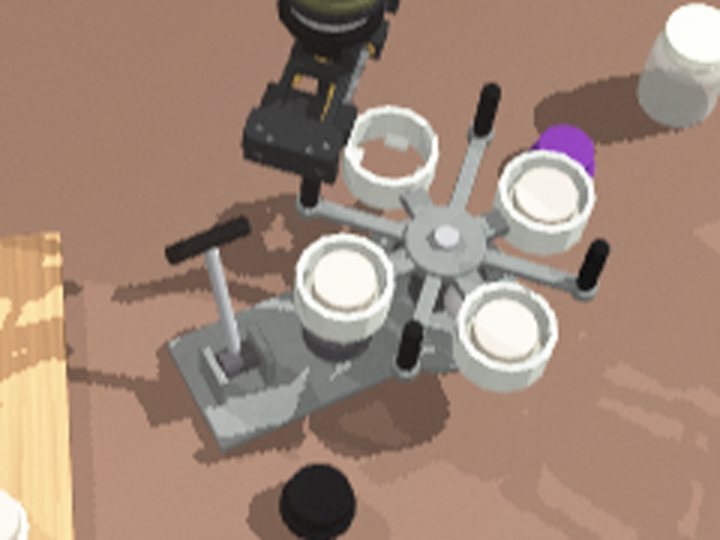

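```bash
( python3 -m handwheel '{"twist":[[0,0,0.04],[0,0,0.08],[0,0,0.12],[0,0,0.16],[0,0,0.2],[0,0,0.252],[0,0,0.252],[0,0,0.252]],"translation":[[-0.2,0.2,0],[-0.4,0.4,0],[-0.6,0.6,0],[-0.78,0.71,0],[-0.78,0.71,0],[-0.78,0.71,0.3],[-0.78,0.71,0.6],[-0.78,0.71,0.65]],"grip":[0.4,0.4,0.4,0.4,0.4,0.4,0.4,0.4]}' 20) | grep -E "tool|open|clock|force"
python3 - <<'E'
from h import *
delta([0.5862+.04*.993,-0.0267+.04*.1167,0.137],np.radians(-83.3))
print(r.get_state()["q"].round(2))
E
```

```text
clock: 19.6
tool_pos: [0.4976, -0.0366, 0.1342]
contact_force: [-0.5, -0.4, -0.1]
opening: 0.402
t 19.6 pos [ 0.4976 -0.0366  0.1342] shift [ 1.291  0.003 -0.048] twist [-0.0013  0.005  -0.0004] F [-0.5 -0.4 -0.1] op 0.402
[-0.    0.7  -0.03  2.03  0.03  0.43 -1.51]
```

```bash
( python3 -m handwheel '{"twist":[[0,0.005,0],[0,0.005,0],[0,0.005,0],[0,0.005,0],[0,0.005,0],[0,0.005,0],[0,0.005,0],[0,0.005,0],[0,0.005,0]],"translation":[[0.1,0,0],[0.2,0,0],[0.35,0,-0.03],[0.5,0,-0.05],[0.65,0,-0.05],[0.8,0,-0.05],[0.95,0,-0.05],[1,0,-0.05],[1,0,-0.05]],"grip":[0.4,0.4,0.4,0.4,0.4,0.4,0.4,0.4,0.4]}' 20; python3 -m handwheel '{"twist":[[0,0,0],[0,0,0],[0,0,0],[0,0,0],[0,0,0]],"translation":[[0.1,0,0],[0.2,0,0],[0.26,0,0.02],[0.32,0,0.02],[0.34,0,0.02]],"grip":[0.4,0.4,0.4,0.4,0.4]}' 20;  python3 -m handwheel '{"twist":[[0,0,0],[0,0,0]],"translation":[[0.05,0,0],[0.08,0,0]],"grip":[0.4,0.4]}' 20 ) | grep -E "tool|open|clock|force"
```

```text
clock: 20.35
tool_pos: [0.5966, -0.0252, 0.1374]
contact_force: [-2.9, -0.7, -1.7]
opening: 0.403
clock: 20.77
tool_pos: [0.6257, -0.0218, 0.1334]
contact_force: [-10.7, -1.1, -2.9]
opening: 0.397
clock: 20.93
tool_pos: [0.6258, -0.0218, 0.1327]
contact_force: [-22.4, -0.6, 12.5]
opening: 0.4
```

```bash
( python3 -m handwheel '{"twist":[[0,0,0],[0,0,0],[0,0,0],[0,0,0],[0,0,0]],"translation":[[-0.1,0,0],[-0.15,0,0],[-0.15,0,-0.4],[-0.15,-0.1,-0.7],[-0.2,-0.3,-0.7]],"grip":[0.4,0.4,0.4,0.6,1]}' 20 )| grep -E "tool|open|clock|force"
python3 - <<'E'
from h import *
crop("scene",240,160,240,180,"b3",3)
delta([0.577,0.067,0.20],np.radians(-104.4))
E
```

```text
clock: 21.35
tool_pos: [0.6109, 0.0026, 0.2102]
contact_force: [2.2, 0.1, -0.7]
opening: 0.525
t 21.4 pos [0.6071 0.0106 0.2077] shift [-0.229 -0.595  0.086] twist [-0.0016  0.0065  0.1185] F [-2.8  4.5 -1. ] op 0.576
```

View pics/b3.png

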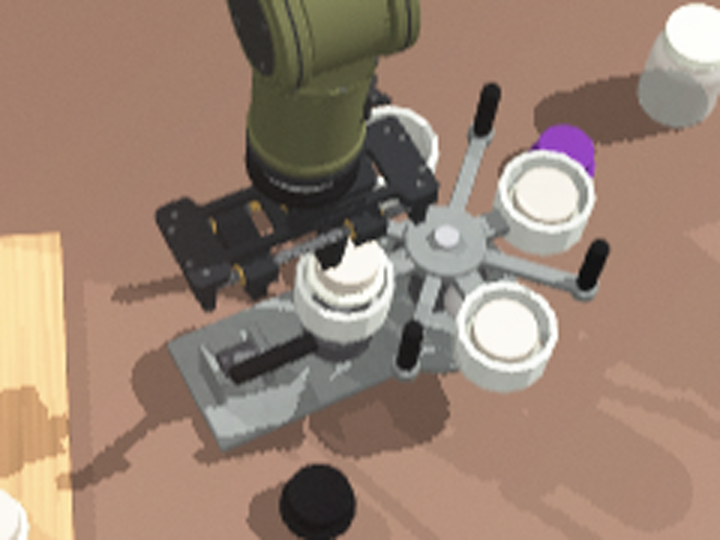

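```bash
python3 -m handwheel '{"twist":[[0,0,0.04],[0,0,0.08],[0,0.006,0.118],[0,0.006,0.118],[0,0.006,0.118],[0,0.006,0.118]],"translation":[[-0.23,-0.4,0.05],[-0.23,-0.6,0.05],[-0.23,-0.6,0.05],[-0.23,-0.6,0.05],[-0.23,-0.6,0.05],[-0.23,-0.6,0.05]],"grip":[1,1,1,1,1,1]}' 20 | grep -E "tool|open|clock|force"
python3 - <<'E'
from h import *
delta([0.577,0.067,0.1245],np.radians(-104.4))
E
```

```text
clock: 21.9
tool_pos: [0.5776, 0.066, 0.2036]
contact_force: [0.3, 0.9, 0.7]
opening: 0.994
t 21.9 pos [0.5776 0.066  0.2036] shift [-0.007 -0.005  0.791] twist [-0.0012  0.0005  0.001 ] F [0.3 0.9 0.7] op 0.994
```

```bash
( python3 -m handwheel '{"twist":[[0,0,0],[0,0,0],[0,0,0],[0,0,0],[0,0,0],[0,0,0]],"translation":[[0,0,0.2],[0,0,0.4],[0,0,0.6],[0,0,0.75],[0,0,0.79],[0,0,0.79]],"grip":[1,1,1,1,1,1]}' 20;  python3 -m handwheel '{"twist":[[0,0,0],[0,0,0],[0,0,0],[0,0,0],[0,0,0],[0,0,0],[0,0,0],[0,0,0]],"translation":[[0,0,0],[0,0,0],[0,0,0],[0,0,0],[0,0,0],[0,0,0],[0,0,0],[0,0,0]],"grip":[0.9,0.8,0.7,0.6,0.5,0.4,0.4,0.4]}' 40 ) | grep -E "tool|open|clock|force"
python3 - <<'E'
from h import *
delta([0.577,0.067,0.2],np.radians(-104.4))
E
```

```text
clock: 22.4
tool_pos: [0.5772, 0.0649, 0.1235]
contact_force: [-0.1, -0.3, 0.1]
opening: 0.998
clock: 23.07
tool_pos: [0.5776, 0.0652, 0.1239]
contact_force: [-0.4, 0.3, 4.7]
opening: 0.579
t 23.0667 pos [0.5776 0.0652 0.1239] shift [-0.012 -0.018 -0.761] twist [-0.001   0.0008  0.0009] F [-0.4  0.3  4.7] op 0.579
```

```bash
python3 -m handwheel '{"twist":[[0,0,0],[0,0,0],[0,0,0],[0,0,0],[0,0,0]],"translation":[[0,0,-0.1],[0,0,-0.3],[0,0,-0.55],[0,0,-0.8],[0,0,-0.85]],"grip":[0.4,0.4,0.4,0.4,0.4]}' 40| grep -E "tool|open|clock|force"
python3 - <<'E'
from h import *
delta([0.5858,-0.2412,0.21],np.radians(-104.4))
crop("scene",180,160,240,180,"b6",3)
crop("top",350,150,200,190,"b6t",3)
E
```

```text
clock: 23.48
tool_pos: [0.5799, 0.0648, 0.213]
contact_force: [0.9, -0.5, -1.0]
opening: 0.581
t 23.4833 pos [0.5799 0.0648 0.213 ] shift [0.811 2.951 0.017] twist [-0.0018 -0.0012  0.0008] F [ 0.9 -0.5 -1. ] op 0.581
```

View pics/b6.png

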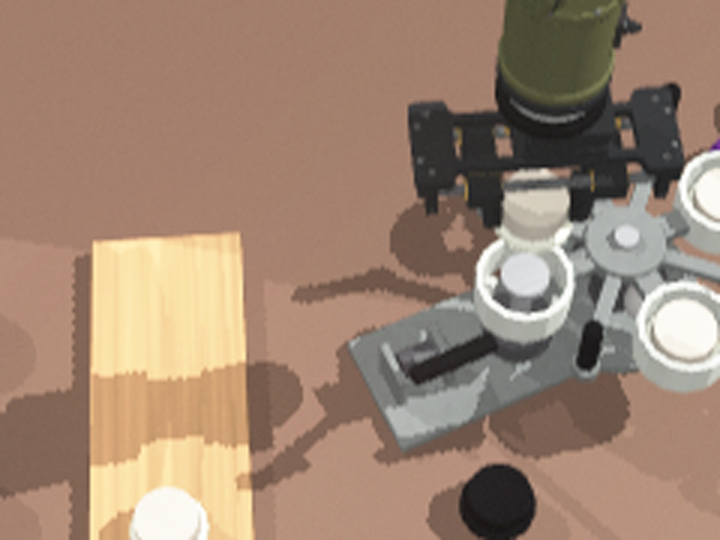

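View pics/b6t.png

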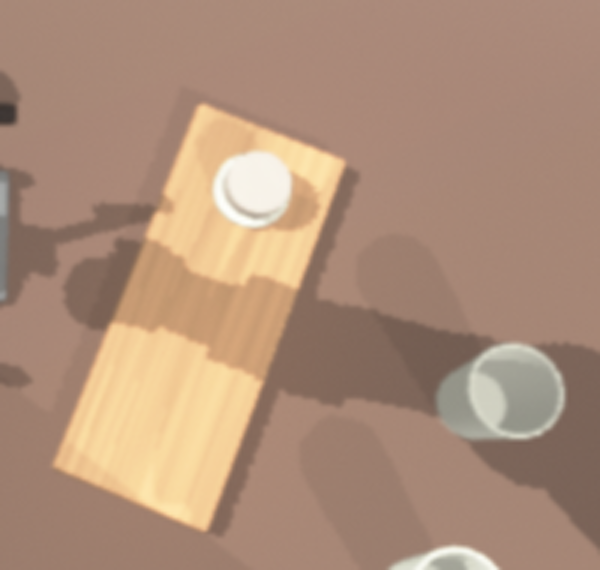

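```bash
( python3 -m handwheel '{"twist":[[0,0,0],[0,0,0],[0,0,0],[0,0,0],[0,0,0]],"translation":[[0.05,0.2,0],[0.13,0.5,0],[0.2,0.75,0],[0.27,0.95,0],[0.27,0.95,0]],"grip":[0.4,0.4,0.4,0.4,0.4]}' 40; python3 -m handwheel '{"twist":[[0,0,0],[0,0,0],[0,0,0],[0,0,0]],"translation":[[0.1,0.35,0],[0.18,0.7,0],[0.25,0.95,0],[0.25,0.95,0]],"grip":[0.4,0.4,0.4,0.4]}' 40;  python3 -m handwheel '{"twist":[[0,0,0],[0,0,0],[0,0,0],[0,0,0],[0,0,0]],"translation":[[0.1,0.35,0],[0.17,0.6,0],[0.23,0.75,0.1],[0.23,0.75,0.2],[0.23,0.75,0.2]],"grip":[0.4,0.4,0.4,0.4,0.4]}' 40 ) | grep -E "tool|open|clock"
python3 - <<'E'
from h import *
delta([0.5858,-0.2412,0.03],np.radians(-104.4))
E
```

```text
clock: 24.0
tool_pos: [0.5799, -0.0407, 0.2084]
opening: 0.584
clock: 24.33
tool_pos: [0.5781, -0.1469, 0.2071]
opening: 0.582
clock: 24.75
tool_pos: [0.5784, -0.2242, 0.1842]
opening: 0.582
t 24.75 pos [ 0.5784 -0.2242  0.1842] shift [0.13  0.135 1.542] twist [ 0.0018  0.003  -0.005 ] F [-0.4  0.4 -1.9] op 0.582
```

```bash
( python3 -m handwheel '{"twist":[[0,0,0],[0,0,0],[0,0,0],[0,0,0],[0,0,0],[0,0,0]],"translation":[[0.12,0.13,0.1],[0.12,0.13,0.3],[0.12,0.13,0.5],[0.12,0.13,0.75],[0.12,0.13,0.9],[0.12,0.13,0.9]],"grip":[0.4,0.4,0.4,0.4,0.4,0.4]}' 40 ) | grep -E "tool|open|clock"
python3 - <<'E'
from h import *
delta([0.5858,-0.2412,0.030],np.radians(-104.4))
E
```

```text
clock: 25.25
tool_pos: [0.5834, -0.2357, 0.0903]
opening: 0.579
t 25.25 pos [ 0.5834 -0.2357  0.0903] shift [0.049 0.046 0.602] twist [ 0.0008  0.0057 -0.0039] F [-0.7 -0.2 -0.9] op 0.579
```

```bash
( python3 -m handwheel '{"twist":[[0,0.005,-0.004],[0,0.005,-0.004],[0,0.005,-0.004],[0,0.005,-0.004],[0,0.005,-0.004],[0,0.005,-0.004],[0,0.005,-0.004]],"translation":[[0.05,0.05,0.15],[0.05,0.05,0.3],[0.05,0.05,0.45],[0.05,0.05,0.55],[0.05,0.05,0.58],[0.05,0.05,0.6],[0.05,0.05,0.61]],"grip":[0.4,0.4,0.4,0.4,0.4,0.4,0.4]}' 40;python3 -m handwheel '{"twist":[[0,0,0],[0,0,0]],"translation":[[0,0,0.01],[0,0,0.01]],"grip":[0.4,0.4]}' 40) | grep -E "tool|open|clock|force"
```

```text
clock: 25.83
tool_pos: [0.5864, -0.2412, 0.0298]
contact_force: [0.1, 0.5, -1.6]
opening: 0.581
clock: 26.0
tool_pos: [0.5871, -0.2412, 0.0295]
contact_force: [-0.1, 1.0, -0.6]
opening: 0.582
```

```bash
( python3 -m handwheel '{"twist":[[0,0,0],[0,0,0],[0,0,0],[0,0,0]],"translation":[[0,0,0.01],[0,0,0.01],[0,0,0],[0,0,0]],"grip":[0.62,0.7,0.8,0.8]}' 20; python3 -m handwheel '{"twist":[[0,0,0],[0,0,0],[0,0,0],[0,0,0]],"translation":[[0,0,-0.1],[0,0,-0.4],[0,0,-0.8],[0,0,-1]],"grip":[0.8,0.8,0.8,0.8]}' 20; python3 -m handwheel '{"twist":[[0,0,0],[0,0,-0.02],[0,0,-0.06],[0,0,-0.08]],"translation":[[0.1,-0.2,-0.4],[0.2,-0.6,-0.7],[0.2,-0.9,-0.7],[0.2,-0.9,-0.7]],"grip":[0.4,0.4,0.4,0.4]}' 20 ) | grep -E "tool|open|clock|force"
python3 - <<'E'
from h import *
crop("scene",180,160,240,180,"b8",3)
delta([0.5862+.085*.993,-0.0267+.085*.1167,0.21],np.radians(-83.3))
E
```

```text
clock: 26.33
tool_pos: [0.5874, -0.2414, 0.03]
contact_force: [-0.6, -0.8, 0.4]
opening: 0.795
clock: 26.67
tool_pos: [0.589, -0.242, 0.1344]
contact_force: [0.9, 0.3, 0.7]
opening: 0.798
clock: 27.0
tool_pos: [0.636, -0.1492, 0.209]
contact_force: [0.5, 2.2, -1.0]
opening: 0.525
t 27.05 pos [ 0.6338 -0.1525  0.2074] shift [ 0.389 -1.351 -0.022] twist [ 0.0003 -0.0037 -0.0322] F [ 1.3 -0.2 -0.1] op 0.476
```

View pics/b8.png

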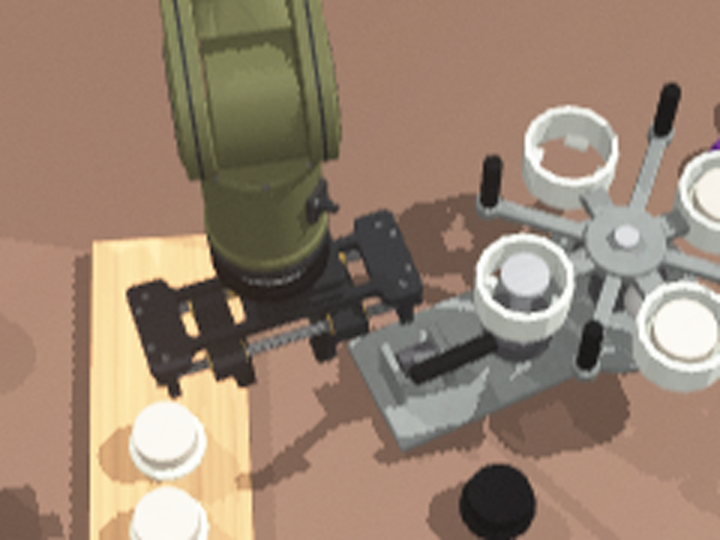

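```bash
( python3 -m handwheel '{"twist":[[0,0,-0.03],[0,0,-0.03],[0,0,-0.03],[0,0,-0.03],[0,0,-0.03]],"translation":[[0.3,-0.3,0],[0.4,-0.6,0],[0.4,-0.9,0],[0.4,-0.95,0],[0.4,-0.95,0]],"grip":[0.4,0.4,0.4,0.4,0.4]}' 20 ) | grep -E "tool|open|clock|force"
python3 - <<'E'
from h import *
delta([0.5862+.085*.993,-0.0267+.085*.1167,0.135],np.radians(-83.3))
E
```

```text
clock: 27.47
tool_pos: [0.672, -0.0537, 0.2079]
contact_force: [0.3, 0.1, -0.1]
opening: 0.401
t 27.4667 pos [ 0.672  -0.0537  0.2079] shift [ 0.02  -0.368  0.729] twist [-0.     -0.0035 -0.0011] F [ 0.3  0.1 -0.1] op 0.401
```

```bash
( python3 -m handwheel '{"twist":[[0,-0.003,0],[0,-0.003,0],[0,-0.003,0],[0,-0.003,0],[0,-0.003,0],[0,-0.003,0]],"translation":[[0.02,-0.3,0],[0.02,-0.36,0.1],[0.02,-0.36,0.35],[0.02,-0.36,0.6],[0.02,-0.36,0.71],[0.02,-0.36,0.71]],"grip":[0.4,0.4,0.4,0.4,0.4,0.4]}' 20 ; python3 -m handwheel '{"twist":[[0,0,0],[0,0,0],[0,0,0],[0,0,0],[0,0,0],[0,0,0],[0,0,0],[0,0,0],[0,0,0]],"translation":[[-0.1,0.02,-0.02],[-0.2,0.02,-0.05],[-0.35,0.02,-0.05],[-0.5,0.02,-0.05],[-0.65,0.02,-0.05],[-0.8,0.02,-0.05],[-0.95,0.02,-0.05],[-1,0.02,-0.05],[-1,0.02,-0.05]],"grip":[0.4,0.4,0.4,0.4,0.4,0.4,0.4,0.4,0.4]}' 20; python3 -m handwheel '{"twist":[[0,0,0],[0,0,0],[0,0,0],[0,0,0]],"translation":[[-0.1,0,0],[-0.2,0,0],[-0.26,0,0.02],[-0.28,0,0.03]],"grip":[0.4,0.4,0.4,0.4]}' 20; python3 -m handwheel '{"twist":[[0,0,0],[0,0,0],[0,0,0]],"translation":[[-0.05,0,0],[-0.1,0,0],[-0.1,0,0]],"grip":[0.4,0.4,0.4]}' 20 ) | grep -E "tool|open|clock|force"
python3 - <<'E'
from h import *
delta([0.5862-.045*.993,-0.0267-.045*.1167,0.137],np.radians(-83.3))
E
```

```text
clock: 27.97
tool_pos: [0.6679, -0.0204, 0.1336]
contact_force: [-0.5, -0.6, -0.1]
opening: 0.4
clock: 28.72
tool_pos: [0.5694, -0.0349, 0.1405]
contact_force: [1.1, -0.1, -0.4]
opening: 0.401
clock: 29.05
tool_pos: [0.5484, -0.0377, 0.1397]
contact_force: [10.3, 1.4, 5.8]
opening: 0.402
clock: 29.3
tool_pos: [0.5484, -0.0378, 0.1415]
contact_force: [15.1, 2.1, -8.3]
opening: 0.403
t 29.3 pos [ 0.5484 -0.0378  0.1415] shift [-0.063 -0.066  0.043] twist [ 0.0012 -0.01   -0.0021] F [15.1  2.1 -8.3] op 0.403
```

```bash
( python3 -m handwheel '{"twist":[[0,0,0],[0,0,0],[0,0,0],[0,0,0],[0,0,-0.04],[0,0,-0.08],[0,0,-0.12],[0,0,-0.16],[0,0,-0.2],[0,0,-0.24],[0,0,-0.28],[0,0,-0.32]],"translation":[[0.1,0,0],[0.15,0,0],[0.2,0,-0.4],[0.4,-0.2,-0.8],[0.6,-0.4,-0.8],[0.8,-0.6,-0.8],[1,-0.8,-0.8],[1,-0.95,-0.8],[1,-0.95,-0.8],[1,-0.95,-0.8],[1,-0.95,-0.8],[1,-0.95,-0.8]],"grip":[0.4,0.4,0.4,0.5,0.5,0.5,0.5,0.5,0.5,0.5,0.5,0.5]}' 20) | grep -E "tool|open|clock|force"
python3 - <<'E'
from h import *
crop("scene",240,160,240,180,"b10",3)
delta([0.6575,0.0895,0.21],np.radians(51.7))
print(r.get_state()["q"].round(2))
E
```

```text
clock: 30.3
tool_pos: [0.634, 0.0667, 0.224]
contact_force: [-0.2, -0.3, -0.2]
opening: 0.509
t 30.35 pos [0.634  0.0664 0.2239] shift [0.308 0.107 0.145] twist [ 0.0096  0.0028 -0.4305] F [-0.6 -0.2 -0.3] op 0.501
[-0.02  0.72 -0.3   1.57  0.27  0.87 -0.86]
```

View pics/b10.png

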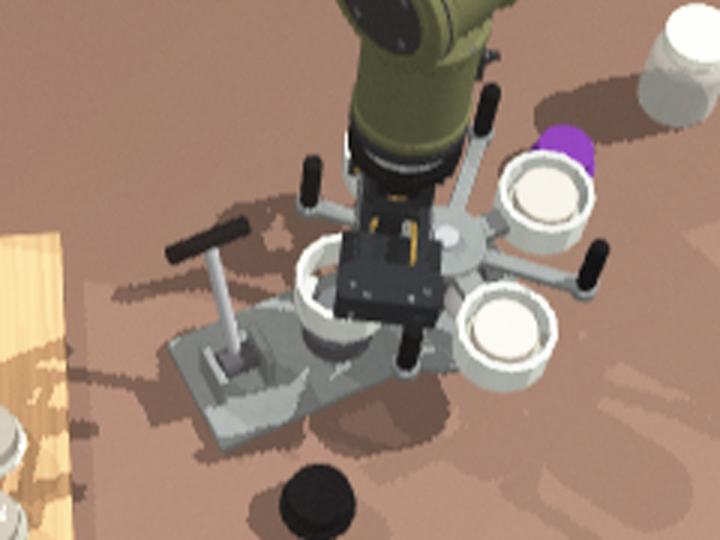

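Lever is back at start. On to the pin.

```bash
( python3 -m handwheel '{"twist":[[0,0,-0.04],[0,0,-0.08],[0,0,-0.12],[0,0,-0.16],[0,0,-0.2],[0,0,-0.24],[0.005,0,-0.28],[0.01,0,-0.32],[0.01,0,-0.36],[0.01,0,-0.4],[0.01,0,-0.43],[0.01,0,-0.43]],"translation":[[0.2,0.1,0.1],[0.3,0.1,0.1],[0.3,0.1,0.1],[0.3,0.1,0.1],[0.3,0.1,0.1],[0.3,0.1,0.1],[0.3,0.1,0.1],[0.3,0.1,0.1],[0.3,0.1,0.1],[0.3,0.1,0.1],[0.3,0.1,0.1],[0.3,0.1,0.1]],"grip":[0.5,0.5,0.5,0.5,0.5,0.5,0.5,0.5,0.5,0.5,0.5,0.5]}' 20) | grep -E "tool|open|clock|force"
python3 - <<'E'
from h import *
delta([0.6575,0.0895,0.12],np.radians(51.7))
E
```

```text
clock: 31.35
tool_pos: [0.6559, 0.088, 0.214]
contact_force: [-0.4, 0.1, -1.2]
opening: 0.5
t 31.35 pos [0.6559 0.088  0.214 ] shift [0.001 0.03  0.939] twist [-0.0026  0.0015 -0.0006] F [-0.4  0.1 -1.2] op 0.5
```

```bash
( python3 -m handwheel '{"twist":[[0,0,0],[0,0,0],[0,0,0],[0,0,0],[0,0,0],[0,0,0]],"translation":[[0,0.04,0],[0,0.04,0.2],[0,0.04,0.4],[0,0.04,0.65],[0,0.04,0.9],[0,0.04,0.92]],"grip":[0.5,0.5,0.5,0.5,0.5,0.5]}' 20; python3 -m handwheel '{"twist":[[0,0,0],[0,0,0],[0,0,0],[0,0,0],[0,0,0],[0,0,0]],"translation":[[0,0.02,-0.02],[0,0.02,-0.02],[0,0.02,-0.02],[0,0.02,-0.02],[0,0.02,-0.02],[0,0.02,-0.02]],"grip":[0.4,0.3,0.1,0.1,0.1,0.1]}' 10 ) | grep -E "tool|open|clock|force"
python3 - <<'E'
from h import *
delta([0.6575,0.089,0.12],np.radians(51.7))
p=r.get_state()["tool_pos"][:2]-HUB
print(np.hypot(*p),np.degrees(np.arctan2(p[1],p[0]))-6.7)
arc(-45,-92,7)
E
```

```text
clock: 31.85
tool_pos: [0.6553, 0.0886, 0.1173]
contact_force: [-0.3, -1.0, -0.4]
opening: 0.502
clock: 32.35
tool_pos: [0.6571, 0.09, 0.1207]
contact_force: [-1.2, -1.5, 5.6]
opening: 0.183
t 32.35 pos [0.6571 0.09   0.1207] shift [-0.01  -0.005  0.007] twist [-0.0049  0.0007 -0.002 ] F [-1.2 -1.5  5.6] op 0.183
0.11727820727518105 -44.580295458973566
-51.7 [-0.   -0.15  0.01] twz 0.035
-58.4 [ 0.02 -0.28  0.01] twz 0.073
-65.1 [ 0.06 -0.42  0.01] twz 0.11
-71.9 [ 0.12 -0.54  0.02] twz 0.147
-78.6 [ 0.19 -0.66  0.02] twz 0.184
-85.3 [ 0.27 -0.77  0.02] twz 0.222
-92.0 [ 0.36 -0.87  0.02] twz 0.259
```

```bash
( python3 -m handwheel '{"twist":[[0,0,0.02],[0,0,0.036],[0,0,0.073],[0,0,0.11],[0,0,0.147],[0,0,0.185],[0,0,0.222],[0,0,0.26],[0,0,0.26]],"translation":[[0,-0.08,0],[0,-0.15,0],[0.02,-0.28,0],[0.06,-0.42,0],[0.12,-0.54,0],[0.19,-0.66,0],[0.27,-0.77,0],[0.36,-0.87,0],[0.36,-0.87,0]],"grip":[0.1,0.1,0.1,0.1,0.1,0.1,0.1,0.1,0.1]}' 10 ) | grep -E "tool|open|clock|force"
python3 - <<'E'
from h import *
p=r.get_state()["tool_pos"][:2]-HUB
print(np.hypot(*p),np.degrees(np.arctan2(p[1],p[0]))-6.7)
arc(-90,-135,7)
E
```

```text
clock: 33.1
tool_pos: [0.5713, 0.0449, 0.1215]
contact_force: [-3.7, 2.9, -5.3]
opening: 0.179
0.11732649603268172 -93.37322924988604
-96.4 [-0.   -0.06  0.02] twz 0.023
-102.9 [ 0.01 -0.19  0.02] twz 0.058
-109.3 [ 0.04 -0.32  0.02] twz 0.094
-115.7 [ 0.09 -0.45  0.02] twz 0.13
-122.1 [ 0.15 -0.57  0.02] twz 0.166
-128.6 [ 0.22 -0.68  0.02] twz 0.201
-135.0 [ 0.31 -0.78  0.02] twz 0.237
```

```bash
( python3 -m handwheel '{"twist":[[0,0,0.023],[0,0,0.058],[0,0,0.094],[0,0,0.13],[0,0,0.166],[0,0,0.201],[0,0,0.237],[0,0,0.237],[0,0,0.237]],"translation":[[0,-0.06,0],[0.01,-0.19,0],[0.04,-0.32,0],[0.09,-0.45,0],[0.15,-0.57,0],[0.22,-0.68,0],[0.31,-0.78,0],[0.31,-0.78,0],[0.31,-0.78,0]],"grip":[0.1,0.1,0.1,0.1,0.1,0.1,0.1,0.1,0.1]}' 10; python3 -m handwheel '{"twist":[[0,0,0],[0,0,0],[0,0,0]],"translation":[[0,0,0],[0,0,0],[0,0,0]],"grip":[0.3,0.4,0.5]}' 10 ; python3 -m handwheel '{"twist":[[0,0,0],[0,0,0],[0,0,0],[0,0,0],[0,0,0]],"translation":[[0,0,-0.1],[0,0,-0.4],[0,0,-0.8],[0,0,-0.8],[0,0,-0.8]],"grip":[0.5,0.5,0.5,0.5,0.5]}' 10 )| grep -E "tool|open|clock|force"
python3 - <<'E'
from h import *
crop("scene",240,160,240,180,"b13",3)
delta([0.5862-.085*.993,-0.0267-.085*.1167,0.2],np.radians(96.7))
E
```

```text
clock: 33.85
tool_pos: [0.4915, 0.07, 0.1217]
contact_force: [0.2, 0.2, -11.4]
opening: 0.176
clock: 34.1
tool_pos: [0.4927, 0.0699, 0.1222]
contact_force: [-0.9, -0.2, 0.0]
opening: 0.382
clock: 34.52
tool_pos: [0.4956, 0.071, 0.2045]
contact_force: [-0.1, -0.2, -1.4]
opening: 0.499
t 34.5667 pos [0.4943 0.0707 0.203 ] shift [-0.8    0.718  0.044] twist [0.0023 0.0047 0.2523] F [ 0.2 -0.2 -0.2] op 0.5
```

View pics/b13.png

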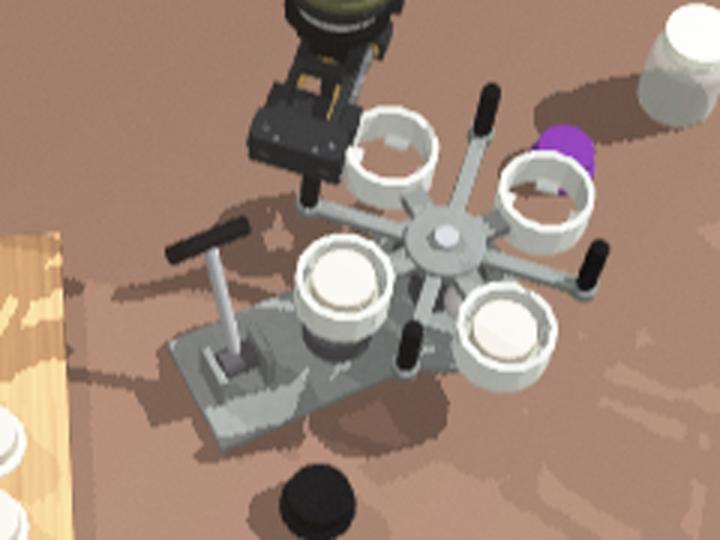

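Clicked in with the next loaded mould. Lever again.

```bash
( python3 -m handwheel '{"twist":[[0,0,0.04],[0,0,0.08],[0,0,0.12],[0,0,0.16],[0,0,0.2],[0,0,0.252],[0,0,0.252],[0,0,0.252]],"translation":[[-0.2,0.2,0],[-0.4,0.4,0],[-0.6,0.6,0],[-0.8,0.72,0],[-0.8,0.72,0],[-0.8,0.72,0.3],[-0.8,0.72,0.6],[-0.8,0.72,0.65]],"grip":[0.4,0.4,0.4,0.4,0.4,0.4,0.4,0.4]}' 20) | grep -E "tool|open|clock|force"
python3 - <<'E'
from h import *
delta([0.5862+.04*.993,-0.0267+.04*.1167,0.137],np.radians(-83.3))
print(r.get_state()["q"].round(2))
E
```

```text
clock: 35.23
tool_pos: [0.498, -0.0377, 0.1351]
contact_force: [-0.1, 0.9, -0.2]
opening: 0.404
t 35.2333 pos [ 0.498  -0.0377  0.1351] shift [ 1.288 -0.005 -0.045] twist [0.0037 0.0062 0.0001] F [-0.1  0.9 -0.2] op 0.404
[-0.04  0.7   0.03  2.03 -0.01  0.43 -1.47]
```

```bash
( python3 -m handwheel '{"twist":[[0.003,0.005,0],[0.003,0.005,0],[0.003,0.005,0],[0.003,0.005,0],[0.003,0.005,0],[0.003,0.005,0],[0.003,0.005,0],[0.003,0.005,0],[0.003,0.005,0]],"translation":[[0.1,0,0],[0.2,0,0],[0.35,0,-0.03],[0.5,0,-0.05],[0.65,0,-0.05],[0.8,0,-0.05],[0.95,0,-0.05],[1,0,-0.05],[1,0,-0.05]],"grip":[0.4,0.4,0.4,0.4,0.4,0.4,0.4,0.4,0.4]}' 20; python3 -m handwheel '{"twist":[[0,0,0],[0,0,0],[0,0,0],[0,0,0],[0,0,0]],"translation":[[0.1,0,0],[0.2,0,0],[0.26,0,0.02],[0.32,0,0.02],[0.34,0,0.02]],"grip":[0.4,0.4,0.4,0.4,0.4]}' 20;  python3 -m handwheel '{"twist":[[0,0,0],[0,0,0]],"translation":[[0.05,0,0],[0.08,0,0]],"grip":[0.4,0.4]}' 20;  python3 -m handwheel '{"twist":[[0,0,0],[0,0,0],[0,0,0],[0,0,0],[0,0,0]],"translation":[[-0.1,0,0],[-0.15,0,0],[-0.15,0,-0.4],[-0.15,-0.1,-0.7],[-0.2,-0.3,-0.7]],"grip":[0.4,0.4,0.4,0.6,1]}' 20 ) | grep -E "tool|open|clock|force"
python3 - <<'E'
from h import *
crop("scene",240,160,240,180,"c3",3)
delta([0.577,0.067,0.20],np.radians(-104.4))
E
```

```text
clock: 35.98
tool_pos: [0.5969, -0.0263, 0.1378]
contact_force: [-2.2, -0.4, -2.2]
opening: 0.399
clock: 36.4
tool_pos: [0.6258, -0.0228, 0.1337]
contact_force: [-11.2, -1.1, -3.7]
opening: 0.398
clock: 36.57
tool_pos: [0.6258, -0.0229, 0.1329]
contact_force: [-21.4, -1.2, 13.3]
opening: 0.398
clock: 36.98
tool_pos: [0.6112, 0.0019, 0.2104]
contact_force: [0.4, 0.4, 0.3]
opening: 0.528
t 37.0333 pos [0.6074 0.0099 0.2078] shift [-0.231 -0.604  0.086] twist [0.0002 0.0076 0.1189] F [-2.1  3.6 -0.1] op 0.573
```

View pics/c3.png

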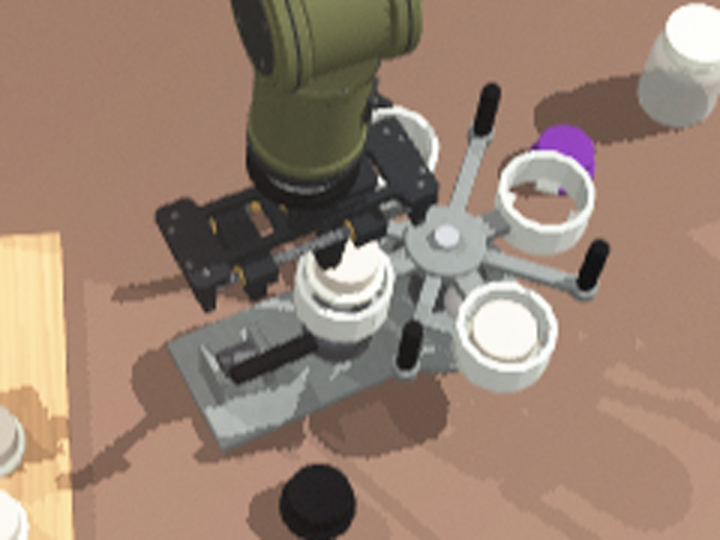

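Cake up on the lifter, as before.

```bash
python3 -m handwheel '{"twist":[[0,0,0.04],[0,0,0.08],[0,0.006,0.118],[0,0.006,0.118],[0,0.006,0.118],[0,0.006,0.118]],"translation":[[-0.23,-0.4,0.05],[-0.23,-0.6,0.05],[-0.23,-0.6,0.05],[-0.23,-0.6,0.05],[-0.23,-0.6,0.05],[-0.23,-0.6,0.05]],"grip":[1,1,1,1,1,1]}' 20 | grep -E "tool|open|clock|force"
python3 - <<'E'
from h import *
delta([0.577,0.067,0.1245],np.radians(-104.4))
E
```

```text
clock: 37.53
tool_pos: [0.5779, 0.0652, 0.2036]
contact_force: [0.9, -1.1, 0.1]
opening: 0.996
t 37.5333 pos [0.5779 0.0652 0.2036] shift [-0.01  -0.017  0.791] twist [0.0007 0.0012 0.0013] F [ 0.9 -1.1  0.1] op 0.996
```

```bash
( python3 -m handwheel '{"twist":[[0,0,0],[0,0,0],[0,0,0],[0,0,0],[0,0,0],[0,0,0]],"translation":[[0,-0.02,0.2],[0,-0.02,0.4],[0,-0.02,0.6],[0,-0.02,0.75],[0,-0.02,0.79],[0,-0.02,0.79]],"grip":[1,1,1,1,1,1]}' 20;  python3 -m handwheel '{"twist":[[0,0,0],[0,0,0],[0,0,0],[0,0,0],[0,0,0],[0,0,0],[0,0,0],[0,0,0]],"translation":[[0,0,0],[0,0,0],[0,0,0],[0,0,0],[0,0,0],[0,0,0],[0,0,0],[0,0,0]],"grip":[0.9,0.8,0.7,0.6,0.5,0.4,0.4,0.4]}' 40; python3 -m handwheel '{"twist":[[0,0,0],[0,0,0],[0,0,0],[0,0,0],[0,0,0]],"translation":[[0,0,-0.1],[0,0,-0.3],[0,0,-0.55],[0,0,-0.8],[0,0,-0.85]],"grip":[0.4,0.4,0.4,0.4,0.4]}' 40 ) | grep -E "tool|open|clock|force"
python3 - <<'E'
from h import *
delta([0.5142,-0.2228,0.21],np.radians(-104.4))
crop("scene",180,160,240,180,"c6",3)
crop("top",350,150,200,190,"c6t",3)
E
```

```text
clock: 38.03
tool_pos: [0.5778, 0.0657, 0.1235]
contact_force: [-0.9, 0.9, -0.4]
opening: 1.0
clock: 38.7
tool_pos: [0.578, 0.0659, 0.1239]
contact_force: [-0.5, 0.3, 4.8]
opening: 0.581
clock: 39.12
tool_pos: [0.5807, 0.066, 0.213]
contact_force: [0.5, 0.4, -1.5]
opening: 0.577
t 39.1167 pos [0.5807 0.066  0.213 ] shift [0.063 2.963 0.031] twist [ 0.0001 -0.0004  0.0012] F [ 0.5  0.4 -1.5] op 0.577
```

View pics/c6.png

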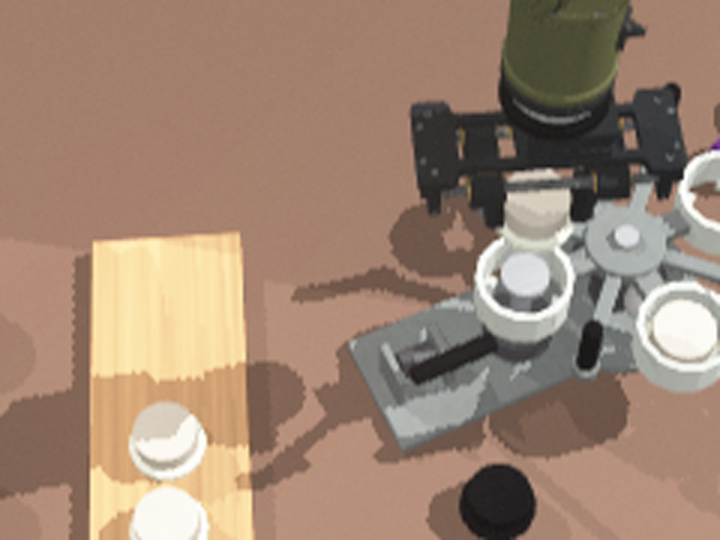

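View pics/c6t.png

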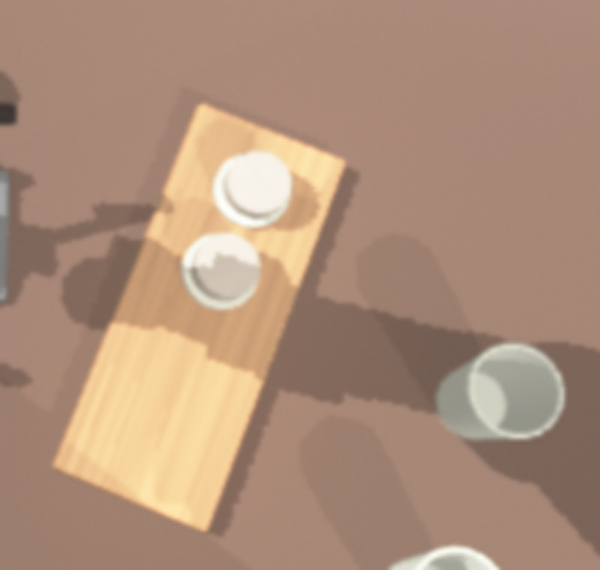

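```bash
( python3 -m handwheel '{"twist":[[0,0,0],[0,0,0],[0,0,0],[0,0,0],[0,0,0]],"translation":[[0.02,0.2,0],[0.04,0.5,0],[0.05,0.75,0],[0.05,0.95,0],[0.05,0.95,0]],"grip":[0.4,0.4,0.4,0.4,0.4]}' 40; python3 -m handwheel '{"twist":[[0,0,0],[0,0,0],[0,0,0],[0,0,0]],"translation":[[0.03,0.35,0],[0.05,0.7,0],[0.05,0.95,0],[0.05,0.95,0]],"grip":[0.4,0.4,0.4,0.4]}' 40;  python3 -m handwheel '{"twist":[[0,0,0],[0,0,0],[0,0,0],[0,0,0],[0,0,0]],"translation":[[0.03,0.35,0],[0.05,0.6,0],[0.05,0.8,0.1],[0.05,0.83,0.2],[0.05,0.83,0.2]],"grip":[0.4,0.4,0.4,0.4,0.4]}' 40 ) | grep -E "tool|open|clock"
python3 - <<'E'
from h import *
delta([0.5142,-0.2228,0.03],np.radians(-104.4))
E
```

```text
clock: 39.63
tool_pos: [0.5581, -0.0334, 0.2089]
opening: 0.583
clock: 39.97
tool_pos: [0.536, -0.1335, 0.2084]
opening: 0.58
clock: 40.38
tool_pos: [0.5168, -0.2148, 0.1866]
opening: 0.575
t 40.3833 pos [ 0.5168 -0.2148  0.1866] shift [0.018 0.066 1.567] twist [ 0.0036  0.0046 -0.0048] F [ 0.5  0.6 -2.8] op 0.575
```

```bash
( python3 -m handwheel '{"twist":[[0,0,0],[0,0,0],[0,0,0],[0,0,0],[0,0,0],[0,0,0]],"translation":[[0.02,0.07,0.1],[0.02,0.07,0.3],[0.02,0.07,0.5],[0.02,0.07,0.75],[0.02,0.07,0.9],[0.02,0.07,0.9]],"grip":[0.4,0.4,0.4,0.4,0.4,0.4]}' 40 ) | grep -E "tool|open|clock"
python3 - <<'E'
from h import *
delta([0.5142,-0.2228,0.030],np.radians(-104.4))
E
```

```text
clock: 40.88
tool_pos: [0.5138, -0.2197, 0.093]
opening: 0.578
t 40.8833 pos [ 0.5138 -0.2197  0.093 ] shift [0.025 0.023 0.63 ] twist [ 0.0029  0.0068 -0.0038] F [ 0.1  0.9 -1.5] op 0.578
```

```bash
( python3 -m handwheel '{"twist":[[0.003,0.006,-0.004],[0.003,0.006,-0.004],[0.003,0.006,-0.004],[0.003,0.006,-0.004],[0.003,0.006,-0.004],[0.003,0.006,-0.004],[0.003,0.006,-0.004]],"translation":[[0.01,0.03,0.15],[0.01,0.03,0.3],[0.01,0.03,0.45],[0.01,0.03,0.57],[0.01,0.03,0.6],[0.01,0.03,0.63],[0.01,0.03,0.64]],"grip":[0.4,0.4,0.4,0.4,0.4,0.4,0.4]}' 40;python3 -m handwheel '{"twist":[[0,0,0],[0,0,0]],"translation":[[0,0,0.01],[0,0,0.01]],"grip":[0.4,0.4]}' 40) | grep -E "tool|open|clock|force"
```

```text
clock: 41.47
tool_pos: [0.5131, -0.2228, 0.0292]
contact_force: [0.2, -0.8, -1.1]
opening: 0.585
clock: 41.63
tool_pos: [0.5133, -0.2229, 0.029]
contact_force: [-0.9, 0.2, 1.4]
opening: 0.58
```

Run:
```python
from h import *
delta([0.5142,-0.2228,0.030],np.radians(-104.4))
crop("scene",120,160,240,180,"c7",3)
```

```text
t 41.6333 pos [ 0.5133 -0.2229  0.029 ] shift [ 0.009 -0.003 -0.01 ] twist [-0.0001  0.0004  0.0004] F [-0.9  0.2  1.4] op 0.58
```

View pics/c7.png

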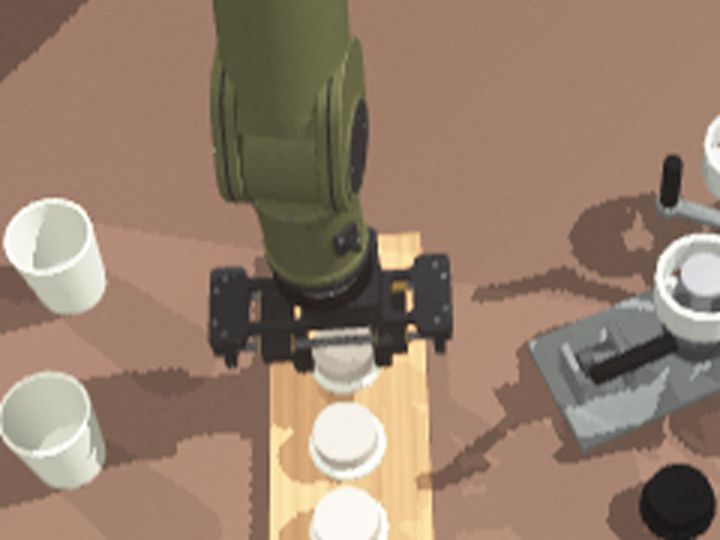

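Seated on the board. Release, lift, move to the lever's +x side.

```bash
( python3 -m handwheel '{"twist":[[0,0,0],[0,0,0],[0,0,0],[0,0,0]],"translation":[[0,0,0],[0,0,0],[0,0,0],[0,0,0]],"grip":[0.62,0.7,0.8,0.8]}' 20; python3 -m handwheel '{"twist":[[0,0,0],[0,0,0],[0,0,0],[0,0,0]],"translation":[[0,0,-0.1],[0,0,-0.4],[0,0,-0.8],[0,0,-1]],"grip":[0.8,0.8,0.8,0.8]}' 20; python3 -m handwheel '{"twist":[[0,0,0],[0,0,-0.02],[0,0,-0.06],[0,0,-0.08]],"translation":[[0.2,-0.2,-0.4],[0.5,-0.5,-0.7],[0.9,-0.8,-0.7],[0.9,-0.9,-0.7]],"grip":[0.4,0.4,0.4,0.4]}' 20 ) | grep -E "tool|open|clock|force"
python3 - <<'E'
from h import *
delta([0.5862+.085*.993,-0.0267+.085*.1167,0.21],np.radians(-83.3))
E
```

```text
clock: 42.02
tool_pos: [0.5136, -0.2229, 0.0292]
contact_force: [0.5, -0.2, 0.2]
opening: 0.796
clock: 42.35
tool_pos: [0.5149, -0.2237, 0.133]
contact_force: [0.2, -0.1, 0.3]
opening: 0.8
clock: 42.68
tool_pos: [0.6279, -0.159, 0.2074]
contact_force: [1.4, -0.0, -0.3]
opening: 0.524
t 42.6833 pos [ 0.6279 -0.159   0.2074] shift [ 0.434 -1.42  -0.026] twist [ 0.0013 -0.0034 -0.0356] F [ 1.4 -0.  -0.3] op 0.524
```

```bash
( python3 -m handwheel '{"twist":[[0,0,-0.03],[0,0,-0.036],[0,0,-0.036],[0,0,-0.036],[0,0,-0.036]],"translation":[[0.3,-0.3,0],[0.43,-0.6,0],[0.43,-0.9,0],[0.43,-1,0],[0.43,-1,0]],"grip":[0.4,0.4,0.4,0.4,0.4]}' 20 ) | grep -E "tool|open|clock|force"
python3 - <<'E'
from h import *
crop("scene",180,160,240,180,"c8",3)
delta([0.5862+.085*.993,-0.0267+.085*.1167,0.135],np.radians(-83.3))
E
```

```text
clock: 43.1
tool_pos: [0.6703, -0.0538, 0.2078]
contact_force: [-0.4, -1.2, -0.0]
opening: 0.397
t 43.15 pos [ 0.67   -0.0578  0.2079] shift [ 0.048 -0.41   0.727] twist [ 0.0015 -0.0032  0.0012] F [-1.2 -0.6  0.6] op 0.4
```

View pics/c8.png

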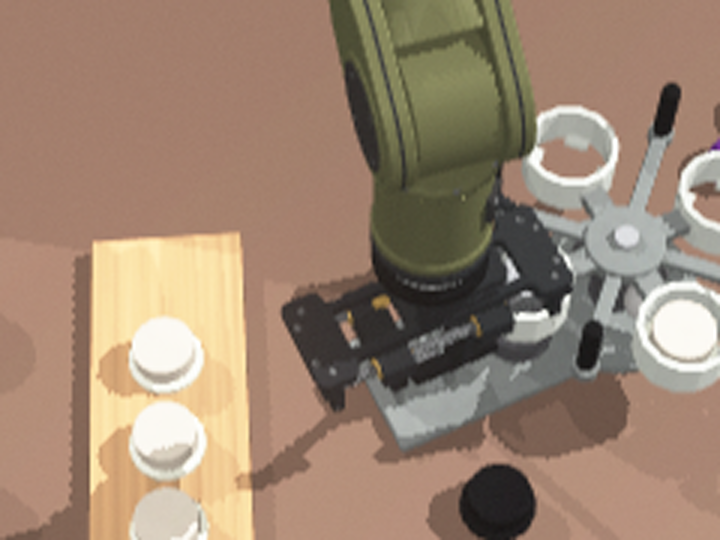

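```bash
( python3 -m handwheel '{"twist":[[0,-0.003,0],[0,-0.003,0],[0,-0.003,0],[0,-0.003,0],[0,-0.003,0],[0,-0.003,0]],"translation":[[0.03,-0.3,0],[0.03,-0.39,0.1],[0.03,-0.39,0.35],[0.03,-0.39,0.6],[0.03,-0.39,0.71],[0.03,-0.39,0.71]],"grip":[0.4,0.4,0.4,0.4,0.4,0.4]}' 20 ; python3 -m handwheel '{"twist":[[0,0,0],[0,0,0],[0,0,0],[0,0,0],[0,0,0],[0,0,0],[0,0,0],[0,0,0],[0,0,0]],"translation":[[-0.1,0,-0.02],[-0.2,0,-0.05],[-0.35,0,-0.05],[-0.5,0,-0.05],[-0.65,0,-0.05],[-0.8,0,-0.05],[-0.95,0,-0.05],[-1,0,-0.05],[-1,0,-0.05]],"grip":[0.4,0.4,0.4,0.4,0.4,0.4,0.4,0.4,0.4]}' 20; python3 -m handwheel '{"twist":[[0,0,0],[0,0,0],[0,0,0],[0,0,0]],"translation":[[-0.1,0,0],[-0.2,0,0],[-0.26,0,0.02],[-0.28,0,0.03]],"grip":[0.4,0.4,0.4,0.4]}' 20; python3 -m handwheel '{"twist":[[0,0,0],[0,0,0],[0,0,0]],"translation":[[-0.05,0,0],[-0.1,0,0],[-0.1,0,0]],"grip":[0.4,0.4,0.4]}' 20 ) | grep -E "tool|open|clock|force"
```

```text
clock: 43.65
tool_pos: [0.6663, -0.0214, 0.1334]
contact_force: [0.6, 0.2, -0.1]
opening: 0.398
clock: 44.4
tool_pos: [0.5676, -0.0345, 0.1404]
contact_force: [0.8, -0.7, 0.7]
opening: 0.401
clock: 44.73
tool_pos: [0.5483, -0.0374, 0.1405]
contact_force: [12.0, 2.9, 10.4]
opening: 0.402
clock: 44.98
tool_pos: [0.5484, -0.0377, 0.1424]
contact_force: [15.4, 1.6, -6.1]
opening: 0.399
```

```bash
( python3 -m handwheel '{"twist":[[0,0,0],[0,0,0],[0,0,0],[0,0,0],[0,0,-0.04],[0,0,-0.08],[0,0,-0.12],[0,0,-0.16],[0,0,-0.2],[0,0,-0.24],[0,0,-0.28],[0,0,-0.32]],"translation":[[0.1,0,0],[0.15,0,0],[0.2,0,-0.4],[0.4,-0.2,-0.8],[0.6,-0.4,-0.8],[0.8,-0.6,-0.8],[1,-0.8,-0.8],[1,-0.95,-0.8],[1,-0.95,-0.8],[1,-0.95,-0.8],[1,-0.95,-0.8],[1,-0.95,-0.8]],"grip":[0.4,0.4,0.4,0.5,0.5,0.5,0.5,0.5,0.5,0.5,0.5,0.5]}' 20) | grep -E "tool|open|clock|force"
python3 - <<'E'
from h import *
crop("scene",240,160,240,180,"c10",3)
delta([0.6575,0.0895,0.21],np.radians(51.7))
E
```

```text
clock: 45.98
tool_pos: [0.6331, 0.0678, 0.2248]
contact_force: [0.1, 0.1, -0.1]
opening: 0.499
t 46.0333 pos [0.633  0.0676 0.2247] shift [0.302 0.122 0.154] twist [ 0.0106  0.0046 -0.4282] F [-0.2 -1.  -0.1] op 0.498
```

View pics/c10.png

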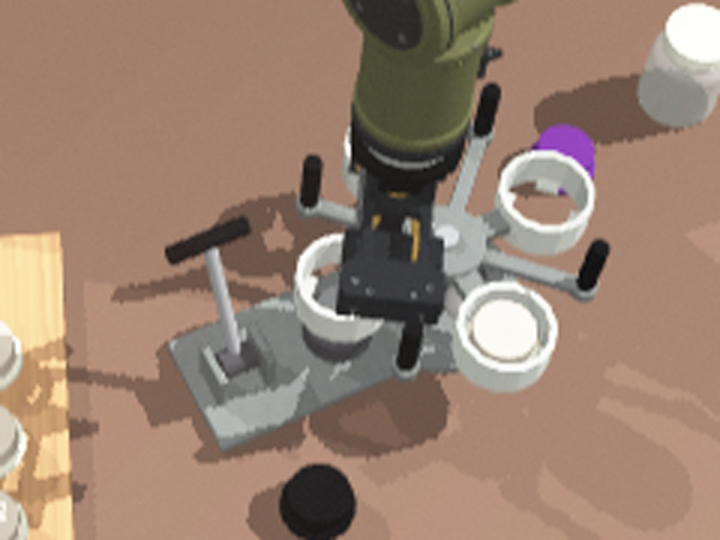

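Lever back; the last loaded mould is at +x.

```bash
( python3 -m handwheel '{"twist":[[0,0,-0.04],[0,0,-0.08],[0,0,-0.12],[0,0,-0.16],[0,0,-0.2],[0,0,-0.24],[0.005,0,-0.28],[0.01,0,-0.32],[0.01,0,-0.36],[0.01,0,-0.4],[0.01,0,-0.43],[0.01,0,-0.43]],"translation":[[0.2,0.1,0.1],[0.3,0.13,0.1],[0.3,0.13,0.1],[0.3,0.13,0.1],[0.3,0.13,0.1],[0.3,0.13,0.1],[0.3,0.13,0.1],[0.3,0.13,0.1],[0.3,0.13,0.1],[0.3,0.13,0.1],[0.3,0.13,0.1],[0.3,0.13,0.1]],"grip":[0.5,0.5,0.5,0.5,0.5,0.5,0.5,0.5,0.5,0.5,0.5,0.5]}' 20) | grep -E "tool|open|clock|force"
python3 - <<'E'
from h import *
delta([0.6575,0.0895,0.12],np.radians(51.7))
E
```

```text
clock: 47.03
tool_pos: [0.6575, 0.0879, 0.2149]
contact_force: [-0.6, -0.0, -0.8]
opening: 0.499
t 47.0333 pos [0.6575 0.0879 0.2149] shift [0.019 0.022 0.948] twist [-0.003   0.0034  0.0016] F [-0.6 -0.  -0.8] op 0.499
```

```bash
( python3 -m handwheel '{"twist":[[0,0,0],[0,0,0],[0,0,0],[0,0,0],[0,0,0],[0,0,0]],"translation":[[0.01,0.03,0],[0.01,0.03,0.2],[0.01,0.03,0.4],[0.01,0.03,0.65],[0.01,0.03,0.9],[0.01,0.03,0.93]],"grip":[0.5,0.5,0.5,0.5,0.5,0.5]}' 20; python3 -m handwheel '{"twist":[[0,0,0],[0,0,0],[0,0,0],[0,0,0],[0,0,0],[0,0,0]],"translation":[[0,0.02,-0.02],[0,0.02,-0.02],[0,0.02,-0.02],[0,0.02,-0.02],[0,0.02,-0.02],[0,0.02,-0.02]],"grip":[0.4,0.3,0.1,0.1,0.1,0.1]}' 10 ) | grep -E "tool|open|clock|force"
python3 - <<'E'
from h import *
p=r.get_state()["tool_pos"][:2]-HUB
print(np.hypot(*p),np.degrees(np.arctan2(p[1],p[0]))-6.7)
arc(-45,-92,7)
E
```

```text
clock: 47.53
tool_pos: [0.6558, 0.088, 0.1173]
contact_force: [-0.2, 0.2, -0.7]
opening: 0.499
clock: 48.03
tool_pos: [0.6576, 0.0895, 0.1208]
contact_force: [-1.0, -1.6, 6.0]
opening: 0.176
0.11803145793725058 -44.60866828136955
-51.7 [ 0.01 -0.15  0.01] twz 0.038
-58.4 [ 0.03 -0.28  0.01] twz 0.075
-65.1 [ 0.07 -0.41  0.01] twz 0.112
-71.9 [ 0.13 -0.54  0.02] twz 0.149
-78.6 [ 0.2  -0.66  0.02] twz 0.187
-85.3 [ 0.28 -0.77  0.02] twz 0.224
-92.0 [ 0.38 -0.87  0.02] twz 0.261
```

```bash
( python3 -m handwheel '{"twist":[[0,0,0.02],[0,0,0.038],[0,0,0.075],[0,0,0.112],[0,0,0.149],[0,0,0.187],[0,0,0.224],[0,0,0.261],[0,0,0.261]],"translation":[[0,-0.08,0],[0.01,-0.15,0],[0.03,-0.28,0],[0.07,-0.41,0],[0.13,-0.54,0],[0.2,-0.66,0],[0.28,-0.77,0],[0.38,-0.87,0],[0.38,-0.87,0]],"grip":[0.1,0.1,0.1,0.1,0.1,0.1,0.1,0.1,0.1]}' 10 ) | grep -E "tool|open|clock|force"
python3 - <<'E'
from h import *
p=r.get_state()["tool_pos"][:2]-HUB
print(np.hypot(*p),np.degrees(np.arctan2(p[1],p[0]))-6.7)
arc(-90,-135,7)
E
```

```text
clock: 48.78
tool_pos: [0.5706, 0.0445, 0.1216]
contact_force: [-3.5, -0.1, -2.5]
opening: 0.176
0.11761772587538073 -93.71757714835752
-96.4 [-0.   -0.06  0.02] twz 0.024
-102.9 [ 0.02 -0.19  0.02] twz 0.06
-109.3 [ 0.05 -0.32  0.02] twz 0.095
-115.7 [ 0.09 -0.44  0.02] twz 0.131
-122.1 [ 0.15 -0.56  0.02] twz 0.167
-128.6 [ 0.23 -0.67  0.02] twz 0.203
-135.0 [ 0.31 -0.77  0.02] twz 0.238
```

```bash
( python3 -m handwheel '{"twist":[[0,0,0.024],[0,0,0.06],[0,0,0.095],[0,0,0.131],[0,0,0.167],[0,0,0.203],[0,0,0.238],[0,0,0.238],[0,0,0.238]],"translation":[[0,-0.06,0],[0.02,-0.19,0],[0.05,-0.32,0],[0.09,-0.44,0],[0.15,-0.56,0],[0.23,-0.67,0],[0.31,-0.77,0],[0.31,-0.77,0],[0.31,-0.77,0]],"grip":[0.1,0.1,0.1,0.1,0.1,0.1,0.1,0.1,0.1]}' 10; python3 -m handwheel '{"twist":[[0,0,0],[0,0,0],[0,0,0]],"translation":[[0,0,0],[0,0,0],[0,0,0]],"grip":[0.3,0.4,0.5]}' 10 ; python3 -m handwheel '{"twist":[[0,0,0],[0,0,0],[0,0,0],[0,0,0],[0,0,0]],"translation":[[0,0,-0.1],[0,0,-0.4],[0,0,-0.8],[0,0,-0.8],[0,0,-0.8]],"grip":[0.5,0.5,0.5,0.5,0.5]}' 10 )| grep -E "tool|open|clock|force"
python3 - <<'E'
from h import *
crop("scene",240,160,240,180,"d0",3)
delta([0.5862-.085*.993,-0.0267-.085*.1167,0.2],np.radians(96.7))
E
```

```text
clock: 49.53
tool_pos: [0.4917, 0.0696, 0.1216]
contact_force: [0.2, -0.2, -5.6]
opening: 0.175
clock: 49.78
tool_pos: [0.4929, 0.0694, 0.1219]
contact_force: [0.1, -1.2, -0.1]
opening: 0.382
clock: 50.2
tool_pos: [0.4954, 0.071, 0.204]
contact_force: [-0.6, -0.2, -0.3]
opening: 0.502
t 50.25 pos [0.4941 0.0707 0.2026] shift [-0.799  0.719  0.045] twist [0.0043 0.0043 0.2525] F [-0.7 -0.3 -0.8] op 0.498
```

View pics/d0.png

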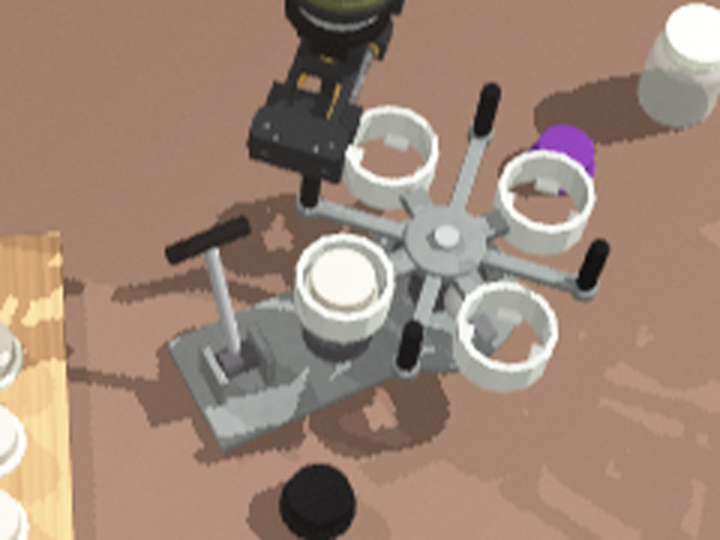

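Last cake is over the lifter.

```bash
( python3 -m handwheel '{"twist":[[0,0,0.04],[0,0,0.08],[0,0,0.12],[0,0,0.16],[0,0,0.2],[0.004,0,0.252],[0.004,0,0.252],[0.004,0,0.252]],"translation":[[-0.2,0.2,0],[-0.4,0.4,0],[-0.6,0.6,0],[-0.8,0.72,0],[-0.8,0.72,0],[-0.8,0.72,0.3],[-0.8,0.72,0.6],[-0.8,0.72,0.65]],"grip":[0.4,0.4,0.4,0.4,0.4,0.4,0.4,0.4]}' 20) | grep -E "tool|open|clock|force"
python3 - <<'E'
from h import *
delta([0.5862+.04*.993,-0.0267+.04*.1167,0.137],np.radians(-83.3))
E
```

```text
clock: 50.92
tool_pos: [0.4981, -0.0382, 0.135]
contact_force: [-0.7, -0.6, 0.0]
opening: 0.403
t 50.9167 pos [ 0.4981 -0.0382  0.135 ] shift [ 1.288 -0.011 -0.047] twist [0.0018 0.0067 0.0001] F [-0.7 -0.6  0. ] op 0.403
```

```bash
( python3 -m handwheel '{"twist":[[0.002,0.006,0],[0.002,0.006,0],[0.002,0.006,0],[0.002,0.006,0],[0.002,0.006,0],[0.002,0.006,0],[0.002,0.006,0],[0.002,0.006,0],[0.002,0.006,0]],"translation":[[0.1,0,0],[0.2,0,0],[0.35,0,-0.03],[0.5,0,-0.05],[0.65,0,-0.05],[0.8,0,-0.05],[0.95,0,-0.05],[1,0,-0.05],[1,0,-0.05]],"grip":[0.4,0.4,0.4,0.4,0.4,0.4,0.4,0.4,0.4]}' 20; python3 -m handwheel '{"twist":[[0,0,0],[0,0,0],[0,0,0],[0,0,0],[0,0,0]],"translation":[[0.1,0,0],[0.2,0,0],[0.26,0,0.02],[0.32,0,0.02],[0.34,0,0.02]],"grip":[0.4,0.4,0.4,0.4,0.4]}' 20;  python3 -m handwheel '{"twist":[[0,0,0],[0,0,0]],"translation":[[0.05,0,0],[0.08,0,0]],"grip":[0.4,0.4]}' 20;  python3 -m handwheel '{"twist":[[0,0,0],[0,0,0],[0,0,0],[0,0,0],[0,0,0]],"translation":[[-0.1,0,0],[-0.15,0,0],[-0.15,0,-0.4],[-0.15,-0.1,-0.7],[-0.2,-0.3,-0.7]],"grip":[0.4,0.4,0.4,0.6,1]}' 20 ) | grep -E "tool|open|clock|force"
python3 - <<'E'
from h import *
crop("scene",240,160,240,180,"d3",3)
delta([0.577,0.067,0.20],np.radians(-104.4))
E
```

```text
clock: 51.67
tool_pos: [0.5971, -0.0267, 0.1376]
contact_force: [-2.9, -0.6, -1.6]
opening: 0.404
clock: 52.08
tool_pos: [0.6258, -0.0231, 0.1336]
contact_force: [-10.9, -0.6, -2.3]
opening: 0.399
clock: 52.25
tool_pos: [0.6259, -0.0231, 0.1329]
contact_force: [-20.8, -2.0, 12.7]
opening: 0.398
clock: 52.67
tool_pos: [0.6111, 0.0012, 0.2104]
contact_force: [1.0, -0.3, 0.3]
opening: 0.524
t 52.7167 pos [0.6073 0.0094 0.2077] shift [-0.229 -0.608  0.086] twist [-0.0008  0.0072  0.119 ] F [-1.8  4.1 -0.3] op 0.575
```

View pics/d3.png

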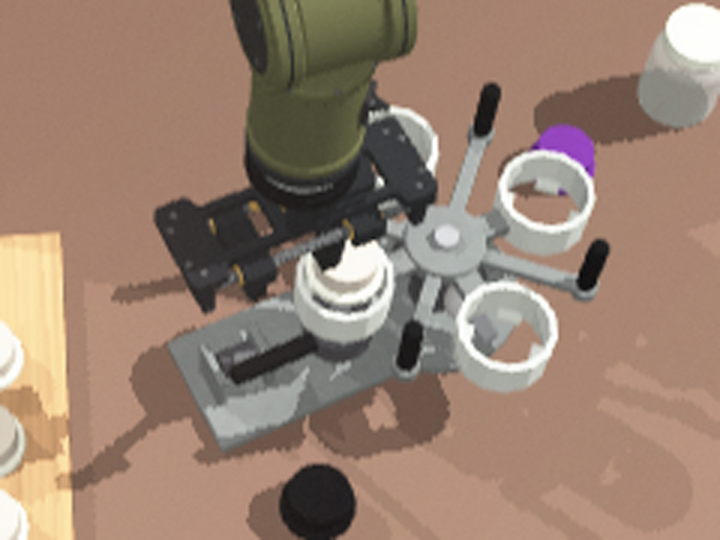

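```bash
python3 -m handwheel '{"twist":[[0,0,0.04],[0,0,0.08],[0,0.006,0.118],[0,0.006,0.118],[0,0.006,0.118],[0,0.006,0.118]],"translation":[[-0.23,-0.4,0.05],[-0.23,-0.61,0.05],[-0.23,-0.61,0.05],[-0.23,-0.61,0.05],[-0.23,-0.61,0.05],[-0.23,-0.61,0.05]],"grip":[1,1,1,1,1,1]}' 20 | grep -E "tool|open|clock|force"
python3 - <<'E'
from h import *
delta([0.577,0.067,0.1245],np.radians(-104.4))
E
```

```text
clock: 53.22
tool_pos: [0.5775, 0.0657, 0.2037]
contact_force: [0.3, -0.4, 0.7]
opening: 0.998
t 53.2167 pos [0.5775 0.0657 0.2037] shift [-0.006 -0.011  0.792] twist [-0.0003  0.001   0.0014] F [ 0.3 -0.4  0.7] op 0.998
```

```bash
( python3 -m handwheel '{"twist":[[0,0,0],[0,0,0],[0,0,0],[0,0,0],[0,0,0],[0,0,0]],"translation":[[0,-0.01,0.2],[0,-0.02,0.4],[0,-0.02,0.6],[0,-0.02,0.75],[0,-0.02,0.79],[0,-0.02,0.79]],"grip":[1,1,1,1,1,1]}' 20;  python3 -m handwheel '{"twist":[[0,0,0],[0,0,0],[0,0,0],[0,0,0],[0,0,0],[0,0,0],[0,0,0],[0,0,0]],"translation":[[0,0,0],[0,0,0],[0,0,0],[0,0,0],[0,0,0],[0,0,0],[0,0,0],[0,0,0]],"grip":[0.9,0.8,0.7,0.6,0.5,0.4,0.4,0.4]}' 40; python3 -m handwheel '{"twist":[[0,0,0],[0,0,0],[0,0,0],[0,0,0],[0,0,0]],"translation":[[0,0,-0.1],[0,0,-0.3],[0,0,-0.55],[0,0,-0.8],[0,0,-0.85]],"grip":[0.4,0.4,0.4,0.4,0.4]}' 40 ) | grep -E "tool|open|clock|force"
python3 - <<'E'
from h import *
delta([0.4415,-0.2041,0.21],np.radians(-104.4))
crop("scene",180,160,240,180,"d6",3)
crop("top",350,150,200,190,"d6t",3)
E
```

```text
clock: 53.72
tool_pos: [0.5775, 0.0664, 0.1236]
contact_force: [-0.6, -0.0, -0.4]
opening: 0.996
clock: 54.38
tool_pos: [0.5778, 0.0665, 0.124]
contact_force: [-1.3, 0.9, 3.9]
opening: 0.577
clock: 54.8
tool_pos: [0.5804, 0.0663, 0.2131]
contact_force: [0.5, 0.4, -1.0]
opening: 0.583
t 54.8 pos [0.5804 0.0663 0.2131] shift [-0.685  2.962  0.022] twist [-0.0008 -0.0006  0.0013] F [ 0.5  0.4 -1. ] op 0.583
```

View pics/d6.png

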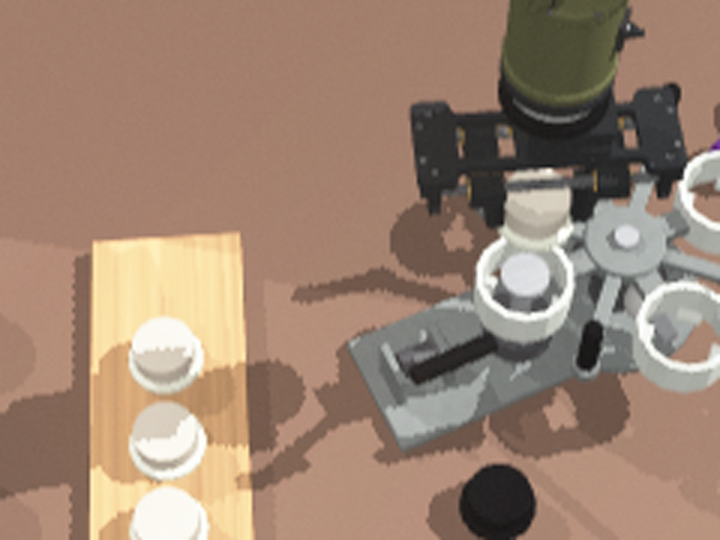

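View pics/d6t.png

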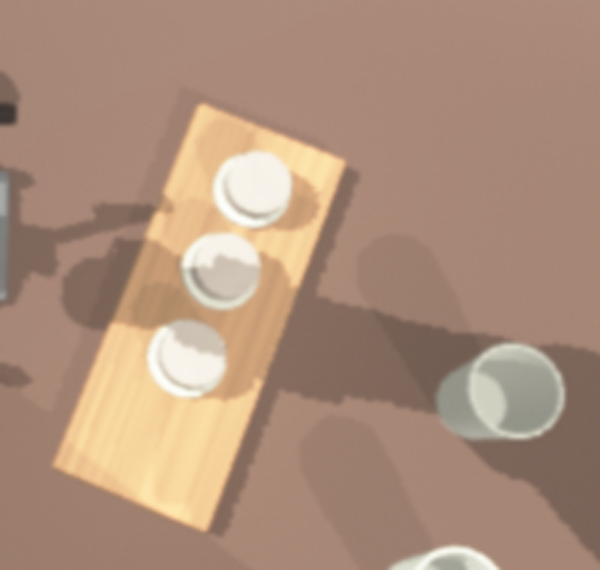

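```bash
( python3 -m handwheel '{"twist":[[0,0,0],[0,0,0],[0,0,0],[0,0,0],[0,0,0]],"translation":[[-0.05,0.2,0],[-0.12,0.5,0],[-0.18,0.75,0],[-0.22,0.95,0],[-0.22,0.95,0]],"grip":[0.4,0.4,0.4,0.4,0.4]}' 40; python3 -m handwheel '{"twist":[[0,0,0],[0,0,0],[0,0,0],[0,0,0]],"translation":[[-0.08,0.35,0],[-0.16,0.7,0],[-0.22,0.95,0],[-0.22,0.95,0]],"grip":[0.4,0.4,0.4,0.4]}' 40;  python3 -m handwheel '{"twist":[[0,0,0],[0,0,0],[0,0,0],[0,0,0],[0,0,0]],"translation":[[-0.08,0.35,0],[-0.15,0.6,0],[-0.2,0.8,0.1],[-0.2,0.83,0.2],[-0.2,0.83,0.2]],"grip":[0.4,0.4,0.4,0.4,0.4]}' 40 ) | grep -E "tool|open|clock"
python3 - <<'E'
from h import *
delta([0.4415,-0.2041,0.03],np.radians(-104.4))
E
```

```text
clock: 55.32
tool_pos: [0.5307, -0.0256, 0.209]
opening: 0.582
clock: 55.65
tool_pos: [0.4815, -0.1174, 0.2085]
opening: 0.582
clock: 56.07
tool_pos: [0.4387, -0.1928, 0.1873]
opening: 0.582
t 56.0667 pos [ 0.4387 -0.1928  0.1873] shift [0.08  0.091 1.573] twist [ 0.0022  0.0047 -0.0044] F [-0.3  0.4 -1. ] op 0.582
```

```bash
( python3 -m handwheel '{"twist":[[0,0,0],[0,0,0],[0,0,0],[0,0,0],[0,0,0],[0,0,0]],"translation":[[0.06,0.09,0.1],[0.06,0.09,0.3],[0.06,0.09,0.5],[0.06,0.09,0.75],[0.06,0.09,0.9],[0.06,0.09,0.9]],"grip":[0.4,0.4,0.4,0.4,0.4,0.4]}' 40 ) | grep -E "tool|open|clock"
python3 - <<'E'
from h import *
delta([0.4415,-0.2041,0.030],np.radians(-104.4))
crop("top",350,150,200,190,"d7t",3)
crop("scene",120,160,240,180,"d7",3)
E
```

```text
clock: 56.57
tool_pos: [0.44, -0.2007, 0.0945]
opening: 0.578
t 56.5667 pos [ 0.44   -0.2007  0.0945] shift [0.037 0.026 0.645] twist [ 0.0015  0.0065 -0.0036] F [-1.4 -0.4 -1.3] op 0.578
```

View pics/d7.png

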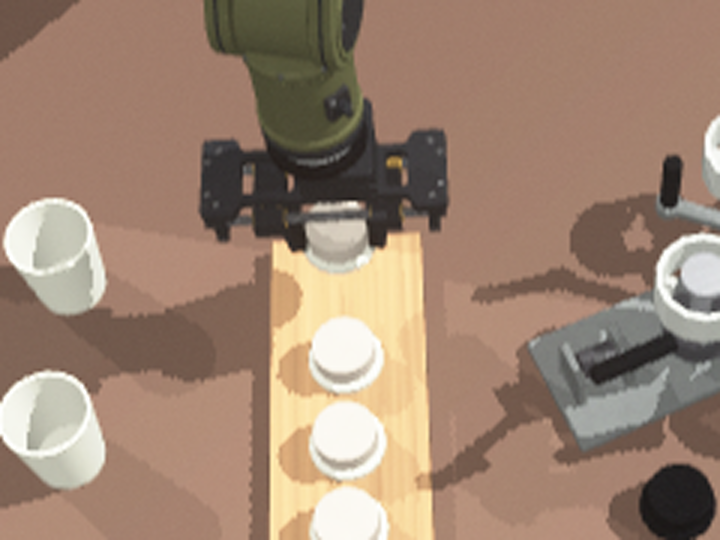

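```bash
( python3 -m handwheel '{"twist":[[0.002,0.006,-0.004],[0.002,0.006,-0.004],[0.002,0.006,-0.004],[0.002,0.006,-0.004],[0.002,0.006,-0.004],[0.002,0.006,-0.004],[0.002,0.006,-0.004]],"translation":[[0.03,0.03,0.15],[0.03,0.03,0.3],[0.03,0.03,0.45],[0.03,0.03,0.57],[0.03,0.03,0.61],[0.03,0.03,0.64],[0.03,0.03,0.65]],"grip":[0.4,0.4,0.4,0.4,0.4,0.4,0.4]}' 40;python3 -m handwheel '{"twist":[[0,0,0],[0,0,0]],"translation":[[0,0,0.01],[0,0,0.01]],"grip":[0.4,0.4]}' 40) | grep -E "tool|open|clock|force"
```

```text
clock: 57.25
tool_pos: [0.4429, -0.2057, 0.0325]
contact_force: [-0.3, -0.3, -0.7]
opening: 0.585
clock: 57.42
tool_pos: [0.4436, -0.2058, 0.0322]
contact_force: [-0.5, 0.3, -1.3]
opening: 0.58
```

```bash
( python3 -m handwheel '{"twist":[[0,0,0],[0,0,0],[0,0,0]],"translation":[[0,0,0.02],[0,0,0.03],[0,0,0.03]],"grip":[0.4,0.4,0.4]}' 40) | grep -E "tool|open|clock|force"
python3 - <<'E'
from h import *
delta([0.4415,-0.2041,0.030],np.radians(-104.4))
crop("scene",120,160,240,180,"d75",3)
E
```

```text
clock: 57.67
tool_pos: [0.4439, -0.2058, 0.0293]
contact_force: [1.1, 0.1, -0.4]
opening: 0.576
t 57.6667 pos [ 0.4439 -0.2058  0.0293] shift [-0.027 -0.011 -0.007] twist [-0.     -0.0019  0.0004] F [ 1.1  0.1 -0.4] op 0.576
```

View pics/d75.png

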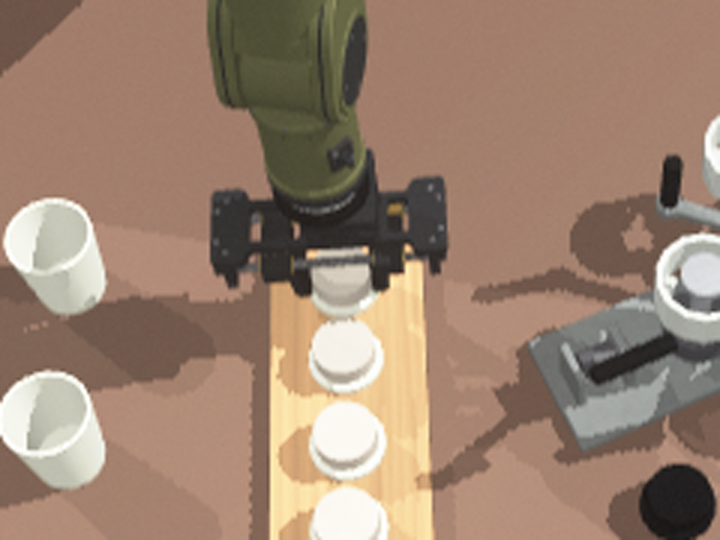

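```bash
( python3 -m handwheel '{"twist":[[0,0,0],[0,0,0],[0,0,0],[0,0,0]],"translation":[[0,0,0.01],[0,0,0],[0,0,0],[0,0,0]],"grip":[0.62,0.7,0.8,0.8]}' 20; python3 -m handwheel '{"twist":[[0,0,0],[0,0,0],[0,0,0],[0,0,0]],"translation":[[0,0,-0.1],[0,0,-0.4],[0,0,-0.8],[0,0,-1]],"grip":[0.8,0.8,0.8,0.8]}' 20; python3 -m handwheel '{"twist":[[0,0,0],[0,0,-0.02],[0,0,-0.06],[0,0,-0.08]],"translation":[[0.2,-0.2,-0.4],[0.6,-0.4,-0.7],[0.9,-0.4,-0.7],[1,-0.4,-0.7]],"grip":[0.4,0.4,0.4,0.4]}' 20 ) | grep -E "tool|open|clock|force"
python3 - <<'E'
from h import *
delta([0.5862+.085*.993,-0.0267+.085*.1167,0.21],np.radians(-83.3))
E
```

```text
clock: 58.05
tool_pos: [0.4438, -0.2058, 0.0294]
contact_force: [-0.1, 0.7, -0.3]
opening: 0.796
clock: 58.38
tool_pos: [0.4437, -0.2062, 0.1328]
contact_force: [1.5, -0.1, -0.0]
opening: 0.802
clock: 58.72
tool_pos: [0.5569, -0.1909, 0.2085]
contact_force: [1.6, -0.1, 0.9]
opening: 0.523
t 58.7167 pos [ 0.5569 -0.1909  0.2085] shift [ 1.155e+00 -1.730e+00  1.000e-03] twist [ 0.0018 -0.0064 -0.0341] F [ 1.6 -0.1  0.9] op 0.523
```

```bash
( python3 -m handwheel '{"twist":[[0,0,-0.03],[0,0,-0.034],[0,0,-0.034],[0,0,-0.034]],"translation":[[0.3,-0.2,0],[0.7,-0.4,0],[0.95,-0.6,0],[0.95,-0.6,0]],"grip":[0.4,0.4,0.4,0.4]}' 20 ) | grep -E "tool|open|clock|force"
python3 - <<'E'
from h import *
crop("scene",180,160,240,180,"d8",3)
delta([0.5862+.085*.993,-0.0267+.085*.1167,0.21],np.radians(-83.3))
E
```

```text
clock: 59.05
tool_pos: [0.6573, -0.1214, 0.2109]
contact_force: [0.5, 1.1, -1.4]
opening: 0.4
t 59.1 pos [ 0.6539 -0.1248  0.2105] shift [ 0.298 -1.052  0.007] twist [ 0.0013 -0.0071  0.002 ] F [-0.9 -0.3 -0.1] op 0.399
```

View pics/d8.png

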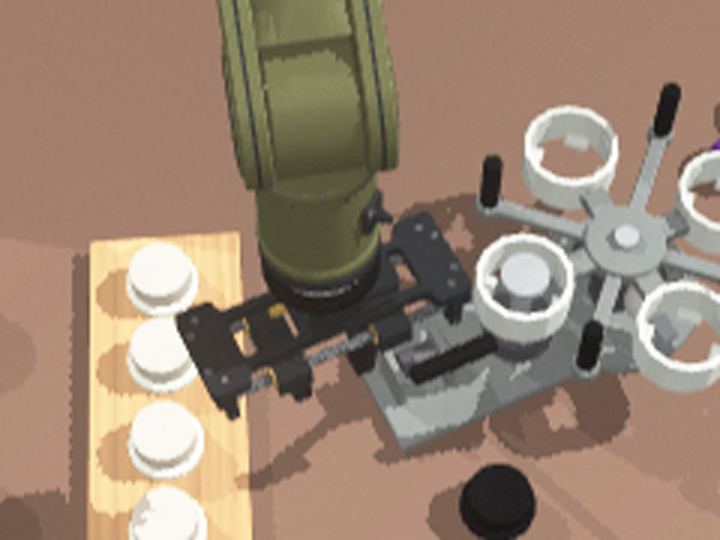

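```bash
( python3 -m handwheel '{"twist":[[0,-0.006,0],[0,-0.006,0],[0,-0.006,0],[0,-0.006,0],[0,-0.006,0],[0,-0.006,0]],"translation":[[0.2,-0.3,0],[0.29,-0.6,0],[0.29,-0.9,0],[0.29,-1,0],[0.29,-1,0],[0.29,-1,0]],"grip":[0.4,0.4,0.4,0.4,0.4,0.4]}' 20 ) | grep -E "tool|open|clock|force"
python3 - <<'E'
from h import *
delta([0.5862+.085*.993,-0.0267+.085*.1167,0.135],np.radians(-83.3))
E
```

```text
clock: 59.6
tool_pos: [0.6696, -0.0237, 0.2111]
contact_force: [0.0, -0.9, 0.1]
opening: 0.399
t 59.6 pos [ 0.6696 -0.0237  0.2111] shift [ 0.016 -0.072  0.761] twist [ 0.0019 -0.0009  0.0018] F [ 0.  -0.9  0.1] op 0.399
```

```bash
( python3 -m handwheel '{"twist":[[0,0,0],[0,0,0],[0,0,0],[0,0,0],[0,0,0],[0,0,0]],"translation":[[0.03,-0.05,0.05],[0.03,-0.05,0.25],[0.03,-0.05,0.5],[0.03,-0.05,0.7],[0.03,-0.05,0.75],[0.03,-0.05,0.75]],"grip":[0.4,0.4,0.4,0.4,0.4,0.4]}' 20 ; python3 -m handwheel '{"twist":[[0,0,0],[0,0,0],[0,0,0],[0,0,0],[0,0,0],[0,0,0],[0,0,0],[0,0,0],[0,0,0]],"translation":[[-0.1,0,-0.02],[-0.2,0,-0.05],[-0.35,0,-0.05],[-0.5,0,-0.05],[-0.65,0,-0.05],[-0.8,0,-0.05],[-0.95,0,-0.05],[-1,0,-0.05],[-1,0,-0.05]],"grip":[0.4,0.4,0.4,0.4,0.4,0.4,0.4,0.4,0.4]}' 20; python3 -m handwheel '{"twist":[[0,0,0],[0,0,0],[0,0,0],[0,0,0]],"translation":[[-0.1,0,0],[-0.2,0,0],[-0.26,0,0.02],[-0.28,0,0.03]],"grip":[0.4,0.4,0.4,0.4]}' 20; python3 -m handwheel '{"twist":[[0,0,0],[0,0,0],[0,0,0]],"translation":[[-0.05,0,0],[-0.1,0,0],[-0.1,0,0]],"grip":[0.4,0.4,0.4]}' 20 ; python3 -m handwheel '{"twist":[[0,0,0],[0,0,0],[0,0,0],[0,0,0],[0,0,0],[0,0,0]],"translation":[[0.1,0,0],[0.15,0,0],[0.2,0,-0.4],[0.2,0,-0.8],[0.2,0,-1],[0.2,0,-1]],"grip":[0.4,0.4,0.4,0.4,0.4,0.4]}' 20) | grep -E "tool|open|clock|force"
```

```text
clock: 60.1
tool_pos: [0.6708, -0.021, 0.1343]
contact_force: [-0.4, -0.1, 0.5]
opening: 0.401
clock: 60.85
tool_pos: [0.5723, -0.0341, 0.1411]
contact_force: [0.5, -0.1, -0.7]
opening: 0.396
clock: 61.18
tool_pos: [0.5485, -0.0375, 0.1393]
contact_force: [7.7, 1.4, 6.3]
opening: 0.405
clock: 61.43
tool_pos: [0.5484, -0.0377, 0.1408]
contact_force: [15.8, 2.2, -10.1]
opening: 0.402
clock: 61.93
tool_pos: [0.5676, -0.0354, 0.246]
contact_force: [0.3, -0.9, 0.2]
opening: 0.401
```

```bash
( python3 -m handwheel '{"twist":[[0,0,0],[0,0,0],[0,0,0],[0,0,0],[0,0,0]],"translation":[[-0.4,0,0],[-0.8,0,0],[-1,0,0],[-1,0,0],[-1,0,0]],"grip":[0.4,0.4,0.4,0.4,0.4]}' 20)|grep tool
python3 - <<'E'
from h import *
crop("scene",110,160,360,240,"e1",2)
crop("top",350,150,200,190,"e1t",3)
E
```

```text
tool_pos: [0.4668, -0.0476, 0.242]
```

View pics/e1.png

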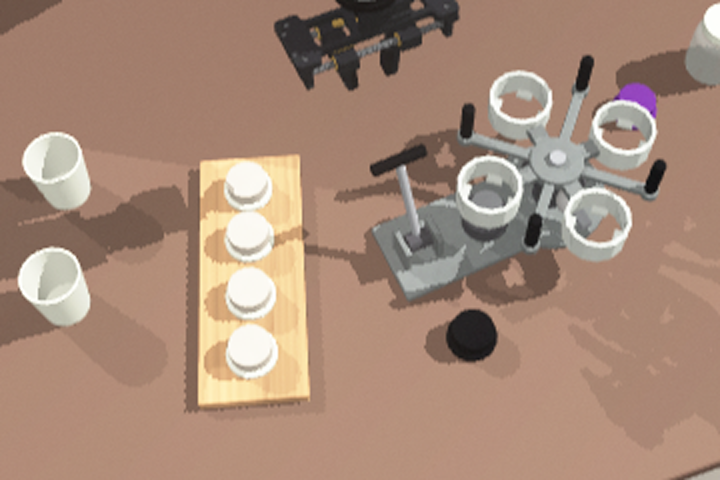

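Run:
```python
from h import *
g=lambda u,v,z:pt("scene",110+u/2,160+v/2,z)[:2]
C=[g(201,161,.018),g(299,156,.018),g(309,397,.018),g(199,403,.018)]
c=np.mean(C,0); ax=((C[2]+C[3])-(C[0]+C[1]));ax/=np.linalg.norm(ax); ay=np.array([-ax[1],ax[0]])
print(c,np.linalg.norm(C[0]-C[3]),np.linalg.norm(C[0]-C[1]))
for a in((247,182),(249,232),(249,288),(251,346)):
    d=g(*a,.049)-c; print((d@ax).round(3),(d@ay).round(3))
s=r.get_state();print(s["clock"],s["qd"].round(3),s["contact_force"].round(2))
```

```text
[ 0.55424341 -0.22987795] 0.32764506516764647 0.1279928112530503
-0.111 -0.001
-0.04 0.0
0.035 -0.001
0.109 0.0
62.45 [-0.005  0.008 -0.002 -0.015  0.001 -0.001 -0.   ] [ 0.19 -0.1   0.75]
```

All four sit within limits on the board's axis. Handing in.

Run:
```python
from plant import r
print(r.finish_job())
```

```text
the job is handed in; nothing more can be done
None
```

All four cakes came out of their moulds and are standing base down in a row on the drying board. I handed the job in at about 62 s of the 210 s allowed; the hand-in gives no verdict.

**What I did:** For each cake I swung the lever to its stop, took the cake from the raised lifter, set it on the board and put the lever back. Between cakes I turned the carousel a quarter turn by a pin, with the lifter down.

**Last checks:**
- **Cakes:** the last scene picture shows all four upright. They measure about −0.111, −0.040, +0.035 and +0.109 m along the board and within 1 mm of its long axis.
- **Stand:** all four moulds are empty, and one is centred over the lifter. The lever is back against its rear stop; the arm stopped at the same point as before with about 16 N. I judged the lifter as down from this, not from a reading.
- **Bystanders:** both cups looked unmoved in the last picture. The jar shows only at its edge, and I saw no sign of it moving.
- **Robot:** it was clear of everything and still.

**Failed or disagreed:**
- The last top-camera check picture could not be viewed because the 40-picture limit was reached, so the final look rests on the scene camera alone.
- The two cameras disagreed by about 5–10 mm on some points around the stand, so I used values between them; the pin grips then agreed with those to within about 1 mm.
- I saw no sign of the board being knocked or of the grip slackening.

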